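# Jack up the feed bottle

## Robot

A 6-joint arm with a two-finger parallel gripper is mounted at the origin on a cart in front of the work surface, level with it; the furniture and walls round the work are solid. World frame = base frame: x ahead of the robot, y to its left, z up, the work surface at z = 0. Lengths are in m, angles in rad, forces in N, time in s.
With the tool pointing down it reaches from about 0.35 to 0.85 m from the base axis. Payload 8.1 kg.
Tool frame: the origin (TCP) lies at the very end of the fingers, on their centre line; the grasp point (between the pads) lies 19 mm behind it; z points along the fingers, x is the direction in which the jaws open and shut, and the axes are right-handed (so a half turn about z gives the same grasp; the last joint's range is limited). The gripper opens to 93 mm and grips with 3 to 60 N. Pads are 15 mm wide; open, the fingers measure 128 mm over their backs; the gripper's body (75 mm by 188 mm) begins 65 mm behind the grasp point.
Start: joints at [-1.204, 0.13, 1.488, -0, 1.523, -0.085], TCP at [0.262, -0.54, 0.19] pointing down, gripper open.
Joint ranges: [-2.96, 2.96], [-0.89, 2.26], [0.02, 2.5], [-1.34, 4.48], [0, 2.73], [-2.66, 2.66]. Speed limits (rad/s): [2.39, 2.39, 2.79, 3.14, 3.14, 3.14].

## Interface

Orientations are given as a rotation vector (axis times angle).
In Python, from plant import robot gives the robot as it stands. The module is installed in compiled form; this text tells all that it offers.
- The arm moves only by the tool jog_arm, never from a script. Its argument "commands" is one flat list of numbers, 5 for each row, row after row: the gripper's target within -1 to 1 (shut at 1, half-way at 0, fully open at -1), then the shift along the tool's x, y, z in m, then the turn about the tool's z in degrees. A call has 1 to 20 rows; each row shifts and turns the commanded pose from where the row before left it, along the tool's axes as they then stand; what a row does not reach is not made up. A row lasts 1/12 s, in which the tool goes at most 41.7 mm and 7.16 degrees, less where a joint would pass 70% of its speed; a pose out of reach is approached as far as the arm can. A call is refused whole if a number of a shift passes 0.0417 or a number of a turn 7.16, either way. A call with a gripper value outside its range is refused whole. The fingers move at their own pace and stop on an object; "grip_force" is the grip in N (left out, the last holds). Time passes only in rows, so rows that do not move let the fingers close. It gives the time, the measured TCP pose, the force and the opening at its end, in the units of the state.
- robot.read_state(): the state, without advancing time (a new reading comes with each control period).
- robot.read_camera(name): name is "scene" or "top"; returns a dict with "img" (420x560x3 uint8, blue, green, red), "vfov" (degrees; the focal length in pixels is half the picture's height over the tangent of half this angle, whatever the lens; pixels are square), "cx", "cy" (the principal point, pixels), "k1" (the pictures are not rectified: a ray, as slopes to the right and down, at radius r is drawn at 1 + k1 r^2 times it, then the intrinsics apply), "extrinsics" (4x4, takes a point from world to camera coordinates). Camera axes: x right, y down, z forward; pixel columns grow to the right and rows downward; lengths in m; the calibration is good to about 2 mm. A picture is of the moment at which its call begins. There is no depth.
- robot.close_job(): hands the job in, once; it reports no verdict.
Trained networks look in a picture, given as the dict that the camera call returned (one of the last four; its "shot" number tells which), for a name from the list of things; names that differ only in an ending like _2 or _b are one class to them, and where a whole thing is asked for, a point or a joint stands for the part that bears it (a point fixed in the world has none). Each returns a list of dicts, best first, with "score" (0 to 1); they miss things now and then, are a little off and sometimes report something else, mostly with a low value. They report only what shows in the picture. A call takes as long as a camera call.
- robot.recognise(thing, picture): "box" ([centre column, centre row, width, height] as shares, 0 to 1, of the picture: columns of its width, rows of its height, round what is visible of it).
- robot.pinpoint(thing, picture): "position" ([row, column] as shares, 0 to 1, of the picture: columns of its width, rows of its height: a listed point, or the origin of a listed thing).
The state is a dict: "t": time; "q": joint angles; "dq": joint speeds; "joint_torque": joint torques, N m; "tool_pos": TCP position; "orientation": TCP orientation; "force": force on the tool from outside, world axes, zero at the start; "wrist_torque": the same for the moment, N m; "opening": finger opening in m.
Only numpy, scipy, OpenCV 4.12 (cv2) and the standard library are available. Lean on these libraries where they do the work, as an engineer would, in place of code of your own. Each camera call takes 0.05 s, during which the arm holds its last target.

## Task

Roll the roll-top store right open, take out the small clear glass bottle (not the white plastic one beside it) and, keeping it upright, stand it in the middle of the hydraulic lift's table while the table is down. Then pump the lift's sprung hand lever through at least three full strokes, letting it come right back up each time, until the table is fully raised with the bottle standing on it, and leave the store rolled fully shut. Leave the white bottle and everything else on the bench where it is.

Things in the scene. Friction and masses are not known exactly. Their poses are not given: they have to be found in the camera images.
- store_axis (a point): Roll-top store: white half-round cabinet like a barrel cut in half, 250 wide (y), 344 deep (x), 197 high; front half a shutter of 12 metal slats, rear half a fixed roof. This point is the axis the shutter turns on: mid-width, mid-depth, 25 mm above the bench. x points to the store's back (the shuttered front looks to -x), y along the barrel's axis, z up.
- store_floor (a point): Point on the store's inner floor, 20 mm above the bench, mid-width, 82 mm in front of the axis; axes as the store's. The two bottles stand on the floor about 52 mm to either side of it. Side walls (half-discs of 172 mm radius, 10 mm thick) are 230 mm apart inside. With the shutter up, bottles are taken from above, fingers closing along y.
- shutter (a joint): Angle of the roll-top shutter about the store's axis, rad: 0 is fully shut (lip down at the front), 1.4 fully rolled up and back under the roof. It may stand a little open at the start. It is stiff and stays where it is left; about 5 N at the pull moves it.
- shutter_pull (a point): Centre of the shutter's black pull, a fin at the middle of the lowest slats: 24 mm wide along y, 22 thick, standing out 38 mm. It lies 188 mm from the axis, (10 deg + shutter angle) above level, towards the front: 58 mm above the bench when shut, 213 when up. Pinched from above across the 24 mm (fingers closing along the store's y) it can turn between the fingers while the tool stays upright.
- glass_bottle_mid (a point): Clear glass screw-cap bottle, 56 mm in diameter, 99 mm high, 0.15 kg, with a ribbed cap 44 mm in diameter over its top 25 mm. This point is its centre, 49.5 mm above its foot; z is its axis, up. Stands in the store on the left or the right.
- white_bottle_mid (a point): White opaque plastic bottle, 52 mm in diameter, 85 mm high, cap 38 mm in diameter: the other bottle in the store, to be left there. This point is its centre, 42.5 mm above its foot.
- table_top (a point): Hydraulic lift: a small steel-grey pump housing on a 135 x 110 mm base with a square table on top. This point is the middle of the table's upper face (110 x 110 mm, flat, with a thin rubber mat), about 114 mm above the bench when down; it rises with the table. Axes of the lift: lever towards -x, y across, z up. A tall service column stands behind it; its near edge is 0.57 m ahead of the robot and 0.05 m to the left.
- lift_table (a joint): Height of the lift's table above its lowest position, m: up to about 0.004 at the start, 0.054 fully raised. Only the lever raises it, 0.018 for each full stroke (so three full strokes); it stays where it is between strokes and more strokes at the top do nothing. Part strokes raise it less.
- lever_pivot (a point): Pivot of the lift's hand lever, on the front of the housing, 70 mm above the bench; axes as the lift's (the lever stands out to -x).
- lever_grip (a point): Middle of the lever's white cross-bar: 96 mm long along the lift's y, 20 mm thick. It lies 125 mm from the pivot, 124 mm above the bench at rest and 54 mm when pushed right down.
- lever (a joint): Angle of the hand lever, rad: 0 at rest (bar up, 0.45 rad above level), 0.58 pushed right down (0.13 rad below level). A spring returns it to 0 when let go. Pushing the bar down takes about 6 to 12 N.
- tape: Roll of tape lying flat, 77 mm across, 19 mm high, a bystander at the left; origin under its centre.
- dishes: Stack of flat round dishes, 62 mm across, 62 mm high, a bystander at the right beside the column; origin under its centre.
- marker: Marker pen, 126 mm long along its y, 12 mm thick, lying at the right of the bench behind the lift, a bystander; origin under its centre.

How it is judged:
On the way, in this order (a step that is already met when the one before it is completed fails the run):
1. the roll-top shutter is rolled right up (value of joint shutter above 1.1 rad), for 0.2 s.
2. the glass bottle stands upright in the middle of the lift's table while the table is still down (horizontal distance between glass_bottle_mid and table_top below 0.03 m and z of glass_bottle_mid in the frame of table_top between 0.043 and 0.056 m and angle between glass_bottle_mid's own z axis and vertical below 0.1 rad and value of joint lift_table below 0.012 m), for 0.3 s.
3. the lever is pushed down for the first stroke (value of joint lever above 0.4 rad), for 0.02 s.
4. the lever is let back up after the first stroke (value of joint lever below 0.15 rad), for 0.02 s.
5. the lever is pushed down for the second stroke (value of joint lever above 0.4 rad), for 0.02 s.
6. the lever is let back up after the second stroke (value of joint lever below 0.15 rad), for 0.02 s.
7. the lever is pushed down for the third stroke (value of joint lever above 0.4 rad), for 0.02 s.
8. the table is fully up with the bottle on it and the lever is back up (horizontal distance between glass_bottle_mid and table_top below 0.03 m and z of glass_bottle_mid in the frame of table_top between 0.043 and 0.056 m and angle between glass_bottle_mid's own z axis and vertical below 0.1 rad and value of joint lift_table above 0.05 m and value of joint lever below 0.15 rad), for 0.2 s.
At the end, for the whole second after the job is handed in: The table is fully raised (more than 50 of its 54 mm) with the glass bottle standing upright on it, within 30 mm of its middle; the lever is back up (within 0.1 rad), the shutter is shut (within 0.05 rad) and the white bottle is still where it was in the store (within 40 mm) (horizontal distance between glass_bottle_mid and table_top below 0.03 m and z of glass_bottle_mid in the frame of table_top between 0.043 and 0.056 m and angle between glass_bottle_mid's own z axis and vertical below 0.1 rad and value of joint lift_table above 0.05 m and value of joint lever below 0.1 rad and value of joint shutter below 0.05 rad and distance of white_bottle_mid from where it was at the start of the episode below 0.04 m); the robot touches nothing.
It fails at once if the glass bottle is tipped over (angle between glass_bottle_mid's own z axis and vertical above 0.7 rad).
It fails at once if the white bottle is knocked over or moved by more than 40 mm (angle between white_bottle_mid's own z axis and vertical above 0.5 rad or distance of white_bottle_mid from where it was at the start of the episode above 0.04 m).
It fails at once if a bystander on the bench is moved by more than 30 mm (distance of any of tape, dishes, marker from where it was at the start of the episode above 0.03 m).
It also fails if it takes over 69 s, if anything falls off the work surface, if the arm or the gripper's body presses on something with over 40 N, if the wrist force passes 120 N, or if a joint passes its speed limit or range.

## Working session

There is one attempt and no reset: what is moved stays moved. The work goes in short steps, Python scripts to look and compute and a tool call to move; the robot and the scene stay as the last step left them, time stands still between calls to the robot, and variables do not carry over. Pictures are saved under pics/ and viewed, and the job is handed in when it is done.

Besides the shell and the picture viewer there is one more tool, called after "Emit:" as name(argument=value, ...) on one line, values as JSON. jog_arm: Moves the arm, as the interface text tells. Its arguments: {"type":"object","properties":{"commands":{"type":"array"},"grip_force":{"type":"number"}},"required":["commands"]}

```bash
mkdir -p pics
cat > h.py <<'E'
from plant import robot
import numpy as np, cv2
from scipy.spatial.transform import Rotation as R
def cam(n,save=None):
    p=robot.read_camera(n)
    if save: cv2.imwrite('pics/'+save,p['img'])
    return p
def K(p):
    f=p['img'].shape[0]/2/np.tan(np.radians(p['vfov'])/2)
    return f
def ray(p,col,row):
    f=K(p); d=np.array([(col-p['cx'])/f,(row-p['cy'])/f]); u=d.copy()
    for _ in range(30): u=d/(1+p['k1']*(u@u))
    E=np.array(p['extrinsics']); Rm=E[:3,:3]; t=E[:3,3]
    return -Rm.T@t, Rm.T@np.array([u[0],u[1],1])
def atz(p,col,row,z):
    o,d=ray(p,col,row); return o+d*(z-o[2])/d[2]
def proj(p,X):
    E=np.array(p['extrinsics']); c=E[:3,:3]@np.array(X)+E[:3,3]; u=c[:2]/c[2]
    u=u*(1+p['k1']*(u@u)); f=K(p); return u[0]*f+p['cx'],u[1]*f+p['cy']
def tri(pa,a,pb,b):
    o1,d1=ray(pa,*a);o2,d2=ray(pb,*b)
    s=np.linalg.lstsq(np.c_[d1,-d2],o2-o1,rcond=None)[0]
    x,y=o1+s[0]*d1,o2+s[1]*d2
    return (x+y)/2,np.linalg.norm(x-y)
E
cat > a.py <<'E'
from h import *
np.set_printoptions(precision=4,suppress=True)
s=robot.read_state();print(s['t'],s['tool_pos'],s['orientation'],s['opening'])
a=cam('scene','s0.png');b=cam('top','t0.png')
print(a['vfov'],a['k1'],np.array(a['extrinsics']),np.array(b['extrinsics']),b['vfov'])
H,W=420,560
for n in ['store_axis','store_floor','shutter_pull','glass_bottle_mid','white_bottle_mid','table_top','lever_pivot','lever_grip','tape','dishes','marker']:
    r=[]
    for p in(a,b):
        q=robot.pinpoint(n,p); 
        r.append([(x['position'][1]*W,x['position'][0]*H,x['score']) for x in q[:2]])
    print(n,[[tuple(np.round(y,2)) for y in x] for x in r])
    if r[0] and r[1]: print('   tri',*tri(a,r[0][0][:2],b,r[1][0][:2]))
E
python3 a.py
```

```text
0.0 [ 0.2618 -0.5392  0.1893] [-2.6617  1.6668  0.0023] 0.09291891692177436
44.61761180829906 0.04227178084017915 [[ 0.9978 -0.062  -0.0234 -0.5588]
 [-0.051  -0.4922 -0.869   0.2006]
 [ 0.0423  0.8683 -0.4943  1.2658]
 [ 0.      0.      0.      1.    ]] [[-0.2729 -0.962  -0.0005  0.3691]
 [-0.8247  0.2342 -0.5148  0.4831]
 [ 0.4953 -0.1401 -0.8573  1.1015]
 [ 0.      0.      0.      1.    ]] 52.69624335137837
store_axis [[], [(np.float64(251.78), np.float64(224.99), np.float64(0.95))]]
store_floor [[], [(np.float64(258.38), np.float64(249.48), np.float64(0.75))]]
shutter_pull [[(np.float64(219.69), np.float64(199.29), np.float64(0.74)), (np.float64(240.52), np.float64(278.29), np.float64(0.17))], [(np.float64(261.02), np.float64(267.5), np.float64(0.64))]]
   tri [0.4152 0.3181 0.0828] 0.009764305284362519
glass_bottle_mid [[], []]
white_bottle_mid [[], []]
table_top [[(np.float64(241.3), np.float64(272.79), np.float64(0.89)), (np.float64(217.39), np.float64(197.82), np.float64(0.71))], [(np.float64(389.48), np.float64(213.78), np.float64(0.68))]]
   tri [ 0.4745 -0.0913  0.1041] 0.002845995344804287
lever_pivot [[(np.float64(241.7), np.float64(280.18), np.float64(0.81))], []]
lever_grip [[(np.float64(247.69), np.float64(233.02), np.float64(0.93))], [(np.float64(345.3), np.float64(215.21), np.float64(0.83))]]
   tri [0.4933 0.045  0.1257] 0.0009443534923351764
tape [[], [(np.float64(172.09), np.float64(251.71), np.float64(0.6))]]
dishes [[(np.float64(358.62), np.float64(320.88), np.float64(0.79))], []]
marker [[], [(np.float64(386.01), np.float64(192.11), np.float64(0.39)), (np.float64(379.51), np.float64(220.42), np.float64(0.18))]]
```

View pics/s0.png

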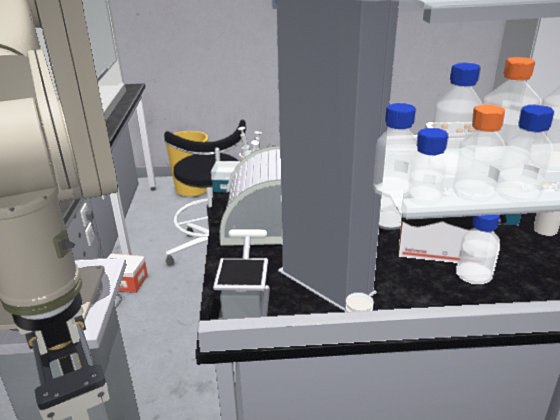

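View pics/t0.png

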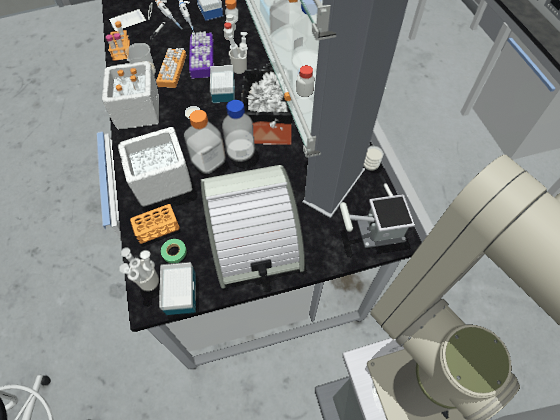

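Run:
```python
import cv2
s=cv2.imread('pics/s0.png');t=cv2.imread('pics/t0.png')
def c(im,x,y,w,h,f,k): cv2.imwrite('pics/'+f,cv2.resize(im[y:y+h,x:x+w],None,fx=k,fy=k,interpolation=cv2.INTER_CUBIC))
c(s,200,140,100,180-40,'c1.png',4)
c(s,200,220,100,100,'c1b.png',6)
c(t,320,150,120,110,'c2.png',6)
c(t,195,155,115,135,'c3.png',4)
```

```text
(no output)
```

View pics/c1b.png

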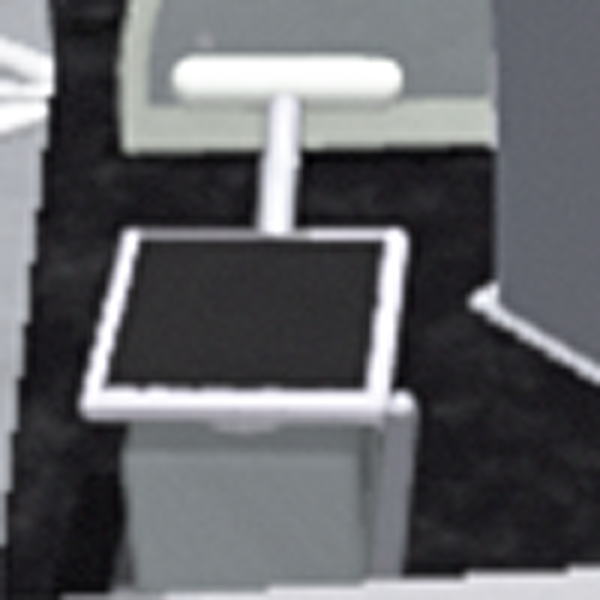

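View pics/c2.png

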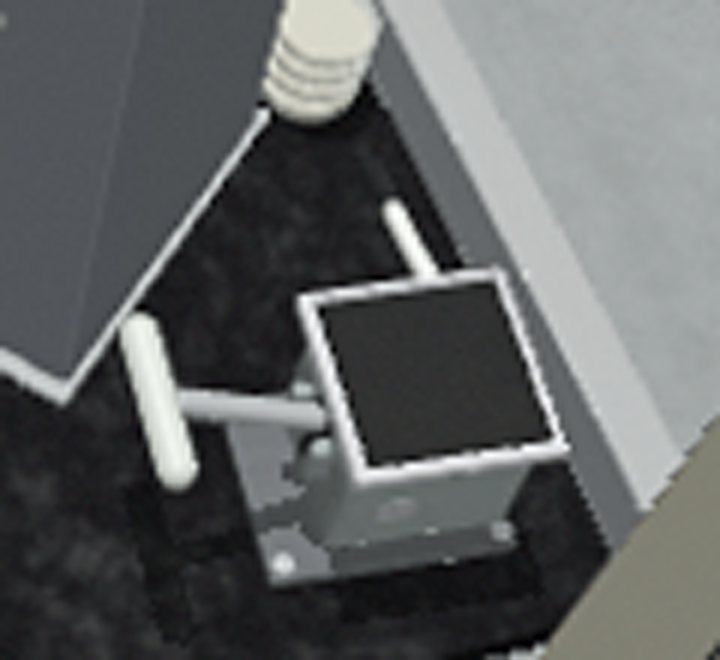

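View pics/c3.png

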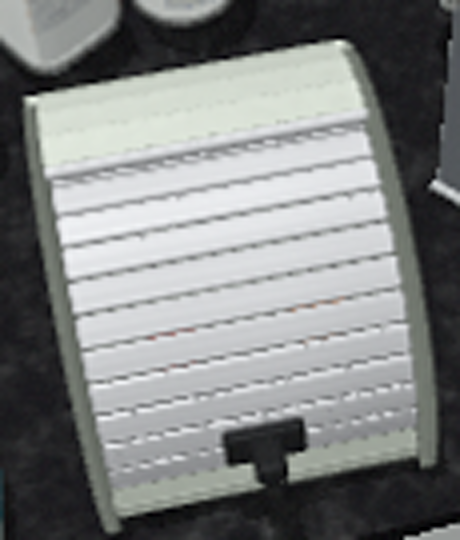

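View pics/c1.png

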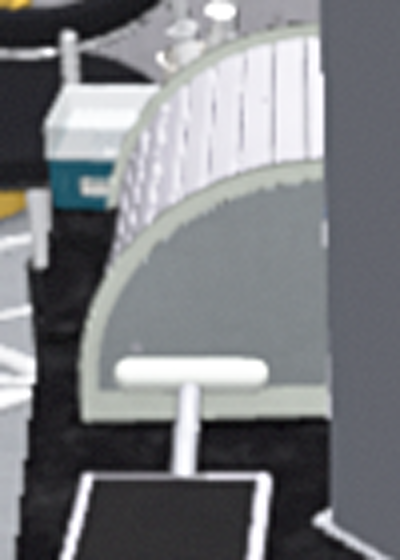

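```bash
cat > b.py <<'E'
from h import *
from scipy.optimize import least_squares
np.set_printoptions(precision=4,suppress=True)
a=cam('scene');b=cam('top')
print('front-right corner',atz(b,303.2,271.7,0),atz(a,220.5,245,0),'front-left',atz(b,223,287.5,0))
S=np.array([(220.3,258.3),(268,258.7),(265,286),(213.7,286)]);T=np.array([(369.7,199.3),(403.8,194.7),(414.5,224.2),(379.5,228.5)])
for z in (.112,.114,.118): print(z,[atz(a,*s,z)[:2] for s in S],[atz(b,*s,z)[:2] for s in T])
# fit: x,y,yaw,z ; lift -x -> corner order
L=.055
# scene TL: x small,y far(lever side)
cw=lambda v:[np.array([v[0],v[1],v[3]])+R.from_euler('z',v[2]).apply([sx*L,sy*L,0]) for sx,sy in((-1,1),(1,1),(1,-1),(-1,-1))]
def f(v):
    C=cw(v); # top view order: left-top=(+,+)?, right-top=(+,-), right-bot=(-,-), left-bot=(-,+)
    e=[np.array(proj(a,c))-s for c,s in zip(C,S)]
    e+=[np.array(proj(b,C[i]))-t for i,t in zip((1,2,3,0),T)]
    return np.ravel(e)
r=least_squares(f,[.475,-.09,0,.114]);print(r.x,np.abs(r.fun).reshape(-1,2))
pa=robot.pinpoint('lever_grip',a)[0]['position'];pb=robot.pinpoint('lever_grip',b)[0]['position']
print(tri(a,(pa[1]*560,pa[0]*420),b,(pb[1]*560,pb[0]*420)))
# bar ends
for p,l in((a,[(230,232.8),(266,232.8)]),(b,[(343.2,204.5),(349.5,229.5)])): print([atz(p,*q,.124) for q in l])
# marker, dishes
print('marker',atz(b,385,184,.006),atz(b,391,195,.006))
print('pull',[atz(b,261,267.5,z) for z in(.058,.07)], atz(a,219.7,199.3,.058))
for z in (.0,): print('back edges')
# pull black in top: c3 (265,440),(275,480)
print([ray(b,261,265)])
E
python3 b.py
```

```text
front-right corner [0.4072 0.1946 0.    ] [0.4112 0.1927 0.    ] front-left [0.4238 0.4381 0.    ]
0.112 [array([ 0.4274, -0.0393]), array([ 0.5382, -0.0517]), array([ 0.527, -0.154]), array([ 0.4169, -0.1436])] [array([ 0.5326, -0.0501]), array([ 0.5194, -0.1576]), array([ 0.4161, -0.1452]), array([ 0.4315, -0.0399])]
0.114 [array([ 0.4276, -0.0423]), array([ 0.5381, -0.0546]), array([ 0.5269, -0.1566]), array([ 0.4171, -0.1463])] [array([ 0.5315, -0.0493]), array([ 0.5184, -0.1566]), array([ 0.4153, -0.1442]), array([ 0.4306, -0.0391])]
0.118 [array([ 0.4281, -0.0482]), array([ 0.5379, -0.0605]), array([ 0.5269, -0.1619]), array([ 0.4177, -0.1516])] [array([ 0.5294, -0.0476]), array([ 0.5163, -0.1545]), array([ 0.4136, -0.1422]), array([ 0.4288, -0.0375])]
[ 0.4767 -0.0979 -0.1096  0.1123] [[0.3016 0.6144]
 [0.4012 0.6782]
 [0.6879 1.259 ]
 [0.4805 0.7603]
 [0.8416 1.2566]
 [0.479  1.6752]
 [0.4503 0.1066]
 [0.3761 1.2001]]
(array([0.4954, 0.0451, 0.119 ]), np.float64(0.004646195188243567))
[array([0.4491, 0.0528, 0.124 ]), array([0.538 , 0.0438, 0.124 ])]
[array([0.5308, 0.0377, 0.124 ]), array([0.447 , 0.0494, 0.124 ])]
marker [ 0.6323 -0.1677  0.006 ] [ 0.5856 -0.1695  0.006 ]
pull [array([0.4308, 0.3176, 0.058 ]), array([0.4258, 0.3184, 0.07  ])] [0.4075 0.361  0.058 ]
back edges
[(array([-0.0465,  0.3962,  1.1932]), array([ 0.3959, -0.0658, -0.9269]))]
```

Run:
```python
from h import *
b=cam('top');a=cam('scene')
ax=np.array([.588,.3056,.025]);xs=np.array([.998,-.06,0])
for th in (0,.05,.1,.15,.2,.3):
    g=np.radians(10)+th
    o=[]
    for r in(.169,.188,.207):
        P=ax-r*np.cos(g)*xs+np.array([0,0,r*np.sin(g)])
        o+=[np.round(proj(b,P),1)]
    print(th,o, np.round(proj(a,P),1),P)
ys=np.array([.06,.998,0])
for s in(-1,1):
  for d in (0,45,90,135): print(s,d,np.round(proj(b,ax+s*.125*ys-.172*np.cos(np.radians(d))*xs+[0,0,.172*np.sin(np.radians(d))]),1))
```

```text
0 [array([262.5, 270.6]), array([263.7, 276.1]), array([265. , 281.7])] [211.4 205.5] [0.38455251 0.31783131 0.06094517]
0.05 [array([262.3, 268.9]), array([263.5, 274.3]), array([264.7, 279.7])] [211.8 202.5] [0.38659968 0.31770824 0.07108876]
0.1 [array([262. , 267.1]), array([263.2, 272.3]), array([264.4, 277.6])] [212.3 199.5] [0.38915025 0.31755489 0.08111716]
0.15 [array([261.8, 265.2]), array([262.9, 270.2]), array([264.1, 275.2])] [213.1 196.5] [0.39219784 0.31737167 0.09100529]
0.2 [array([261.5, 263.2]), array([262.6, 267.9]), array([263.7, 272.7])] [214.  193.6] [0.39573483 0.31715903 0.10072844]
0.3 [array([260.8, 258.8]), array([261.8, 262.9]), array([262.9, 267.2])] [216.4 187.8] [0.40424046 0.31664767 0.11958307]
-1 0 [304.5 267.7]
-1 45 [302.3 234.1]
-1 90 [292.7 188.3]
-1 135 [283.2 165.2]
1 0 [221.1 284.7]
1 45 [213.  251.6]
1 90 [204.6 204.6]
1 135 [202.1 179.7]
```

Run:
```python
import cv2
s=cv2.imread('pics/s0.png')
cv2.imwrite('pics/c4.png',cv2.resize(s[270:420,0:150],None,fx=4,fy=4,interpolation=cv2.INTER_CUBIC))
from h import *
a=cam('scene');s=robot.read_state();Rm=R.from_rotvec(s['orientation']).as_matrix();T=np.array(s['tool_pos'])
for n,p in dict(tcp=(0,0,0),x46=(.064,0,0),xm=(-.064,0,0),b1=(.094,0,-.084),b2=(-.094,0,-.084),c1=(0,.094,-.084),c2=(0,-.094,-.084),bb1=(.094,0,-.18)).items():
    u=proj(a,T+Rm@np.array(p)); print(n,np.round(u),np.round((np.array(u)-[0,270])*4))
```

```text
tcp [ 82. 424.] [329. 615.]
x46 [ 92. 461.] [369. 762.]
xm [ 74. 392.] [295. 488.]
b1 [ 84. 434.] [334. 657.]
b2 [ 57. 337.] [229. 266.]
c1 [-13. 412.] [-52. 568.]
c2 [141. 353.] [563. 330.]
bb1 [ 65. 375.] [262. 419.]
```

View pics/c4.png

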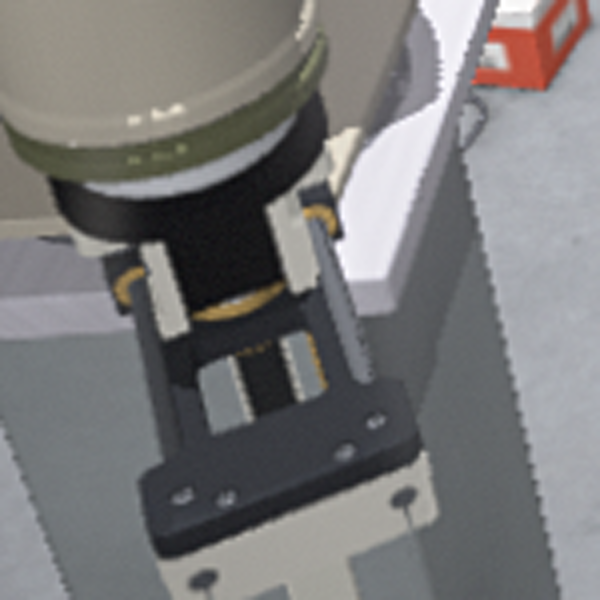

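Emit:
jog_arm(commands=[-1,0,0,-0.012,5.86,-1,0,0,-0.012,5.86,-1,0,0,-0.012,5.86,-1,0,0,-0.012,5.86,-1,0,0,-0.012,5.86,-1,-0.0373,-0.011,0,0,-1,-0.0373,-0.011,0,0,-1,-0.0373,-0.011,0,0,-1,-0.0373,-0.011,0,0,-1,-0.0373,-0.011,0,0,-1,-0.0373,-0.011,0,0,-1,-0.0373,-0.011,0,0,-1,-0.0373,-0.011,0,0,-1,-0.0373,-0.011,0,0,-1,-0.0373,-0.011,0,0,-1,-0.0373,-0.011,0,0,-1,-0.0373,-0.011,0,0], grip_force=25)

```text
t: 2.97
tool_pos: [0.4207, -0.099, 0.2507]
orientation: [-2.154, 2.287, -0.002]
force: [0.9, -0.8, -0.9]
opening: 0.0931
```

Run:
```python
from h import *
s=robot.read_state();print(s['t'],s['tool_pos'],R.from_rotvec(s['orientation']).as_matrix().round(3),s['q'])
a=cam('scene','s1.png');cam('top','t1.png')
```

```text
2.9667 [ 0.4206658  -0.0990426   0.25070755] [[-0.06  -0.998  0.001]
 [-0.998  0.06  -0.   ]
 [ 0.    -0.001 -1.   ]] [-3.49973718e-01 -3.54379648e-01  1.82833001e+00 -9.45478497e-06
  1.66655178e+00  1.28064850e+00]
```

View pics/s1.png

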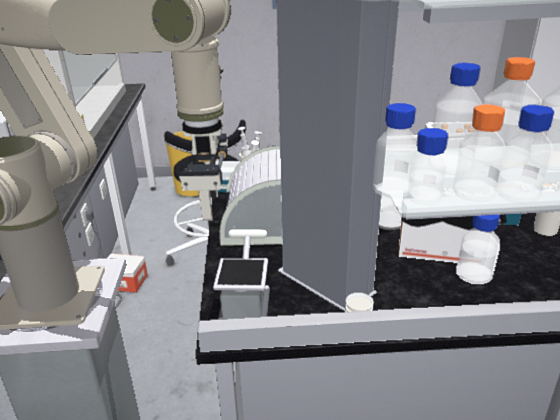

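View pics/t1.png

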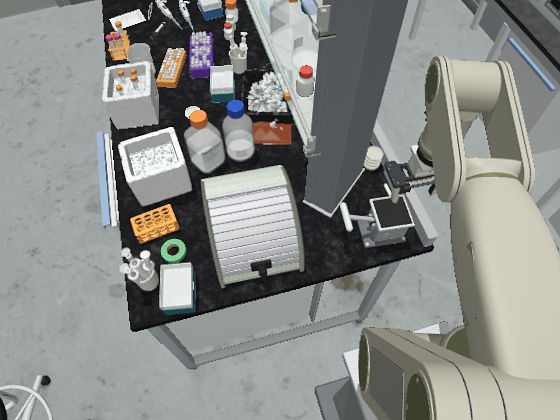

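Run:
```python
import cv2
s=cv2.imread('pics/s1.png');t=cv2.imread('pics/t1.png')
cv2.imwrite('pics/c5.png',cv2.resize(s[110:230,160:260],None,fx=5,fy=5,interpolation=cv2.INTER_CUBIC))
cv2.imwrite('pics/c6.png',cv2.resize(t[130:240,360:460],None,fx=5,fy=5,interpolation=cv2.INTER_CUBIC))
from h import *
a=cam('scene');b=cam('top');s=robot.read_state();Rm=R.from_rotvec(s['orientation']).as_matrix();T=np.array(s['tool_pos'])
for n,p in dict(tcp=(0,0,0),x64=(.064,0,0),xm=(-.064,0,0),b1=(.094,0,-.084),b2=(-.094,0,-.084)).items():
    P=T+Rm@np.array(p);print(n,np.round((np.array(proj(a,P))-[160,110])*5),np.round((np.array(proj(b,P))-[360,130])*5))
```

```text
tcp [254. 551.] [263. 358.]
x64 [237. 632.] [373. 336.]
xm [270. 478.] [149. 381.]
b1 [208. 482.] [479. 235.]
b2 [261. 275.] [130. 303.]
```

View pics/c5.png

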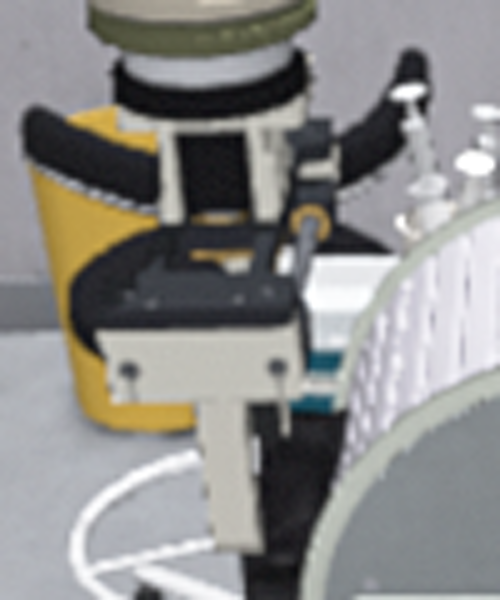

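View pics/c6.png

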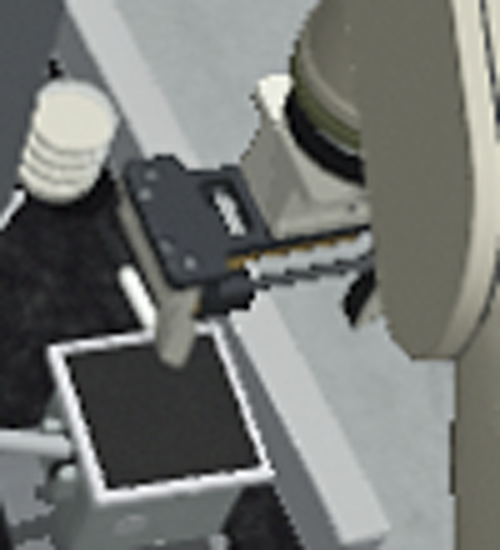

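Emit:
jog_arm(commands=[-1,-0.0376,0.0034,0,0,-1,-0.0376,0.0034,0,0,-1,-0.0376,0.0034,0,0,-1,-0.0376,0.0034,0,0,-1,-0.0376,0.0034,0,0,-1,-0.0376,0.0034,0,0,-1,-0.0376,0.0034,0,0,-0.6,-0.0376,0.0034,0,0,-0.5,-0.0376,0.0034,0,0,-0.5,-0.0376,0.0034,0.01,0,-0.5,-0.0376,0.0034,0.02,0,-0.5,0,0,0.03,0,-0.5,0,0,0.02,0])

```text
t: 4.25
tool_pos: [0.4078, 0.3132, 0.1684]
orientation: [2.154, -2.284, -0.0]
force: [-0.9, -1.0, -0.6]
opening: 0.0702
```

```bash
cat > look.py <<'E'
import sys
from h import *
n=sys.argv[1]
s=robot.read_state();print(s['t'],np.round(s['tool_pos'],4),np.round(s['force'],1),round(s['opening'],4))
a=cam('scene','s%s.png'%n);b=cam('top','t%s.png'%n)
H,W=420,560
for k in sys.argv[2:]:
    r=[[(round(x['position'][1]*W,1),round(x['position'][0]*H,1),round(x['score'],2)) for x in robot.pinpoint(k,p)[:2]] for p in (a,b)]
    print(k,r)
    if r[0] and r[1]: print('  tri',*tri(a,r[0][0][:2],b,r[1][0][:2]))
E
python3 look.py 2 shutter_pull store_axis store_floor
python3 -c "
import cv2
t=cv2.imread('pics/t2.png');cv2.imwrite('pics/c7.png',cv2.resize(t[180:310,190:330],None,fx=5,fy=5,interpolation=cv2.INTER_CUBIC))"
```

```text
4.25 [0.4078 0.3132 0.1684] [-0.9 -1.  -0.6] 0.0702
shutter_pull [[(220.2, 198.2, 0.81)], [(262.1, 268.0, 0.91)]]
  tri [0.41459308 0.31644048 0.08584971] 0.004163910398277872
store_axis [[], [(254.8, 226.9, 0.78), (380.8, 219.2, 0.68)]]
store_floor [[], []]
```

View pics/c7.png

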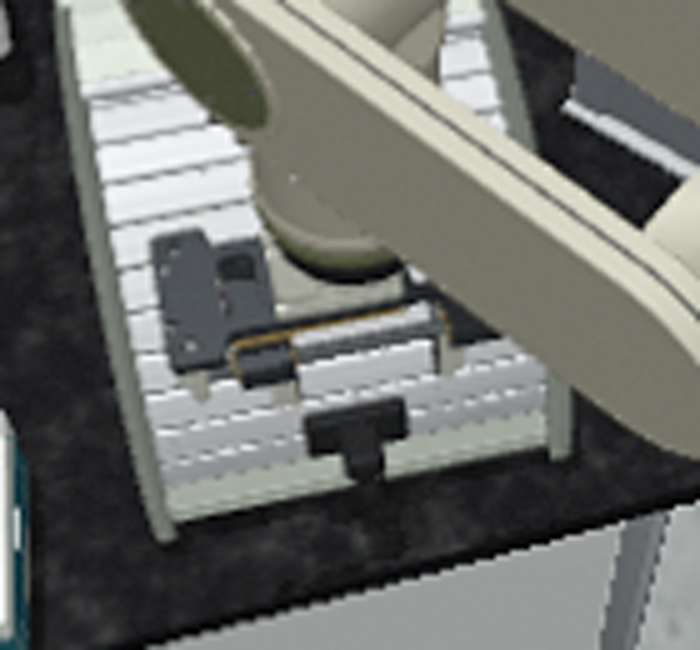

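Emit:
jog_arm(commands=[-0.5,-0.003,-0.001,0.03,0,-0.5,0,0,0.03,0,-0.5,0,0,0.025,0,-0.5,0,0,0.01,0,1,0,0,0,0,1,0,0,0,0,1,0,0,0,0,1,0,0,0,0,1,0,0,0,0], grip_force=25)

```text
t: 5.4
tool_pos: [0.4101, 0.317, 0.0778]
orientation: [-2.152, 2.284, -0.001]
force: [-0.3, -0.2, 0.2]
opening: 0.0412
```

```bash
python3 look.py 3;python3 -c "
import cv2
t=cv2.imread('pics/t3.png');cv2.imwrite('pics/c8.png',cv2.resize(t[180:310,190:330],None,fx=5,fy=5,interpolation=cv2.INTER_CUBIC))"
```

```text
5.4 [0.4101 0.317  0.0778] [-0.3 -0.2  0.2] 0.0412
```

View pics/c8.png

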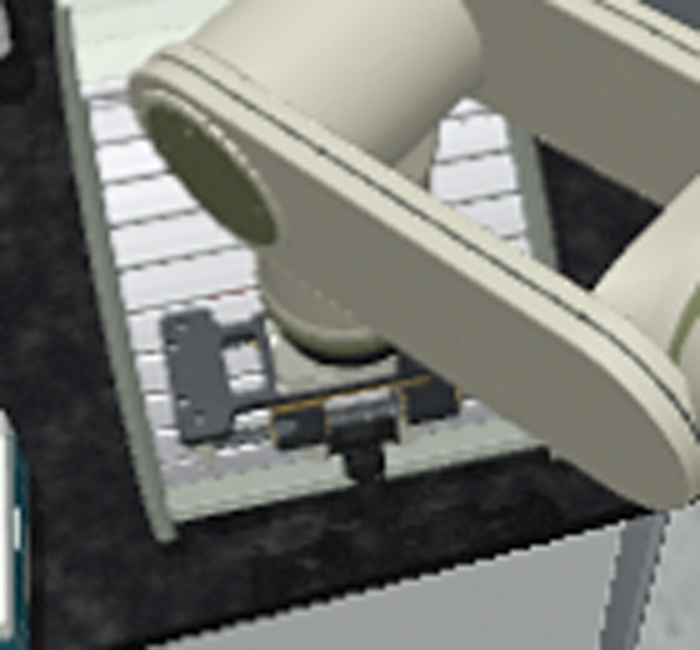

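Emit:
jog_arm(commands=[1,0,0,0.003,0,1,0,0,0,0,1,0,0,0,0,1,0,0,0,0,1,0,0,0,0,1,0,0,0,0])

```text
t: 6.0
tool_pos: [0.4089, 0.3163, 0.0728]
orientation: [2.154, -2.287, -0.0]
force: [-0.1, -0.3, 0.0]
opening: 0.0005
```

```bash
python3 look.py 4 shutter_pull lever_grip;python3 -c "
import cv2
t=cv2.imread('pics/t4.png');cv2.imwrite('pics/c9.png',cv2.resize(t[180:310,190:330],None,fx=5,fy=5,interpolation=cv2.INTER_CUBIC))
t=cv2.imread('pics/s4.png');cv2.imwrite('pics/c10.png',cv2.resize(t[130:260,180:300],None,fx=5,fy=5,interpolation=cv2.INTER_CUBIC))
from h import *
a=cam('scene');b=cam('top');s=robot.read_state()
for d in (0,.019,.05): 
  P=np.array(s['tool_pos'])+[0,0,d]
  print((np.array(proj(a,P))-[180,130])*5,(np.array(proj(b,P))-[190,180])*5)
"
```

```text
6.0 [0.4089 0.3163 0.0728] [-0.1 -0.3  0. ] 0.0005
shutter_pull [[(217.7, 199.3, 0.59)], [(261.3, 265.5, 0.67)]]
  tri [0.41403214 0.31497569 0.08716571] 0.0193654753210433
lever_grip [[(249.3, 233.8, 0.58)], [(175.4, 252.0, 0.75)]]
  tri [ 0.55688245  0.54423591 -0.12981955] 0.16419542460262315
[196.21447961 359.33867242] [365.99078311 461.10281842]
[193.65021573 330.9714274 ] [364.82010073 448.0781491 ]
[189.39007981 283.91583351] [362.83960444 426.02431727]
```

View pics/c9.png

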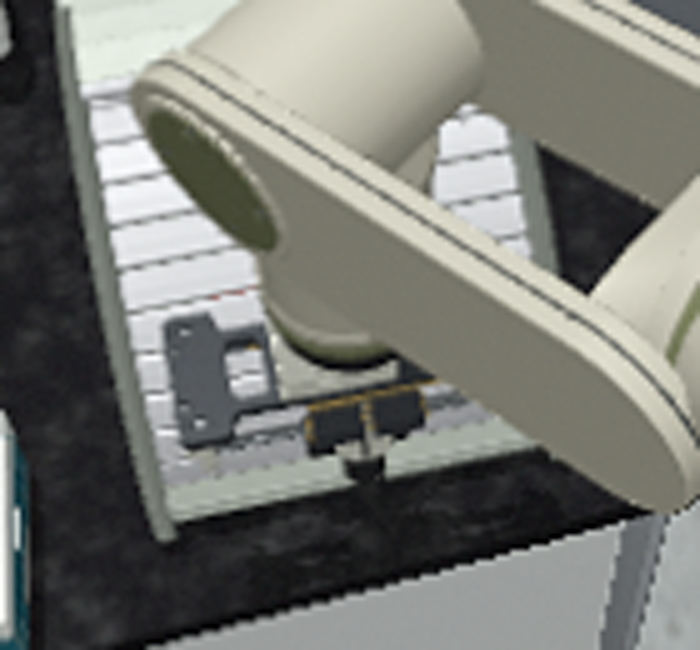

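View pics/c10.png

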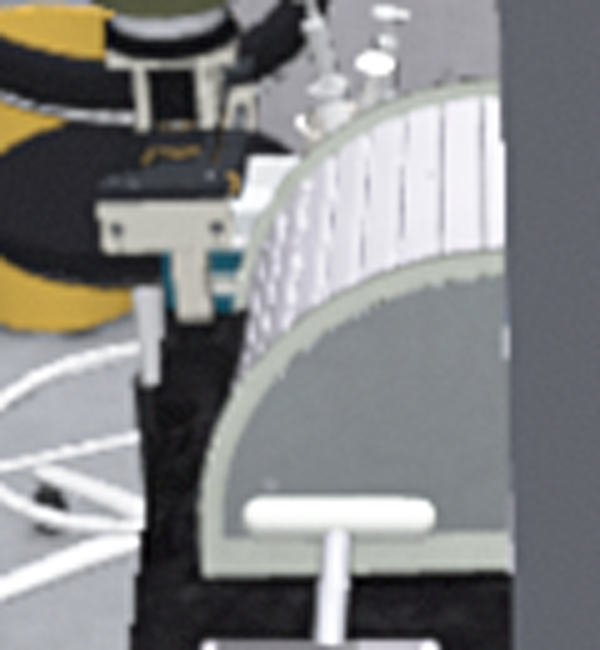

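```bash
python3 -c "
import cv2,numpy as np
g=lambda im:(255*(im/255.)**.4).astype('uint8')
t=cv2.imread('pics/t4.png')[235:295,235:295];s=cv2.imread('pics/s4.png')[160:220,190:250]
z=lambda i:cv2.resize(g(i),None,fx=6.5,fy=6.5,interpolation=cv2.INTER_CUBIC)
cv2.imwrite('pics/c11.png',np.hstack([z(t),z(s)]))
"
```

```text
(no output)
```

View pics/c11.png

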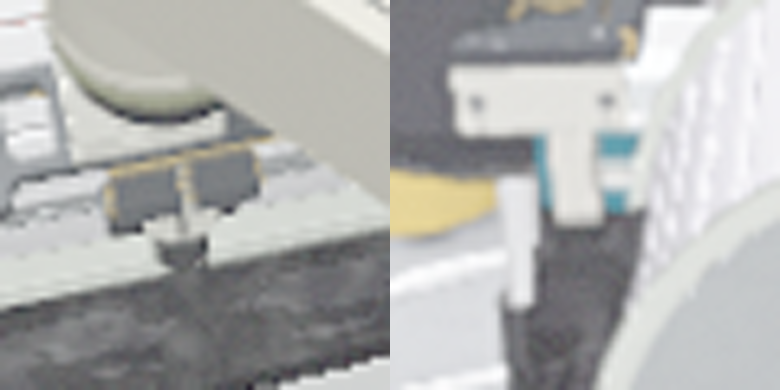

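Emit:
jog_arm(commands=[1,0,0,0.004,0,1,0,0,0,0,1,0,0,0,0])

```text
t: 6.65
tool_pos: [0.4088, 0.3162, 0.0685]
orientation: [2.154, -2.286, -0.0]
force: [0.1, -0.1, 0.0]
opening: 0.0004
```

Emit:
jog_arm(commands=[1,0,0,0.005,0,1,0,0,0,0,1,0,0,0.003,0,1,0,0,0,0,1,0,0,0,0])

```text
t: 7.07
tool_pos: [0.4087, 0.3161, 0.0605]
orientation: [2.154, -2.286, -0.0]
force: [-0.2, -0.2, -0.9]
opening: 0.0004
```

```bash
python3 look.py 5;python3 -c "
import cv2,numpy as np
g=lambda im:(255*(im/255.)**.4).astype('uint8')
t=cv2.imread('pics/t5.png')[235:295,235:295];s=cv2.imread('pics/s5.png')[160:220,190:250]
z=lambda i:cv2.resize(g(i),None,fx=6.5,fy=6.5,interpolation=cv2.INTER_CUBIC)
cv2.imwrite('pics/c12.png',np.hstack([z(t),z(s)]))
"
```

```text
7.0667 [0.4087 0.3161 0.0605] [-0.2 -0.2 -0.9] 0.0004
```

View pics/c12.png

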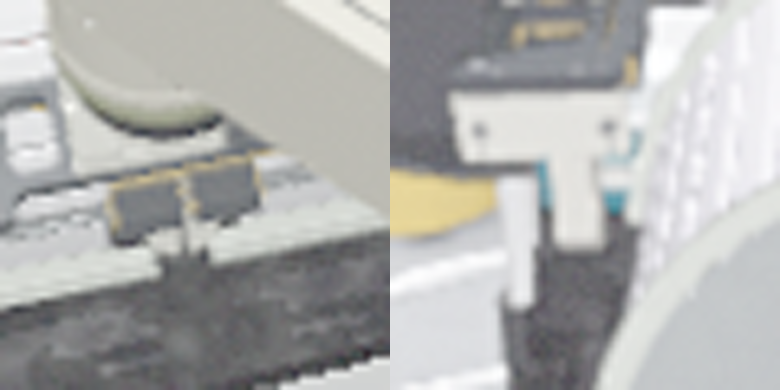

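Emit:
jog_arm(commands=[1,0,0,-0.03,0,-0.5,0,0,-0.04,0,-0.5,0,0,-0.04,0,-0.5,0,0,0,0])

```text
t: 7.5
tool_pos: [0.4129, 0.3188, 0.1802]
orientation: [-2.146, 2.277, -0.004]
force: [0.7, -0.0, 0.7]
opening: 0.0163
```

```bash
python3 look.py 6 shutter_pull;python3 -c "
import cv2,numpy as np
g=lambda im:(255*(im/255.)**.5).astype('uint8')
z=lambda i:cv2.resize(g(i),None,fx=6.5,fy=6.5,interpolation=cv2.INTER_CUBIC)
cv2.imwrite('pics/c13.png',np.hstack([z(cv2.imread('pics/t%d.png'%k)[235:295,235:295]) for k in (2,6)]))
"
```

```text
7.5 [0.4129 0.3188 0.1802] [ 0.7 -0.   0.7] 0.0163
shutter_pull [[(219.3, 202.4, 0.85), (248.4, 233.3, 0.36)], [(260.7, 269.2, 0.84)]]
  tri [0.41397932 0.31935072 0.07222906] 0.01150598662950261
```

View pics/c13.png

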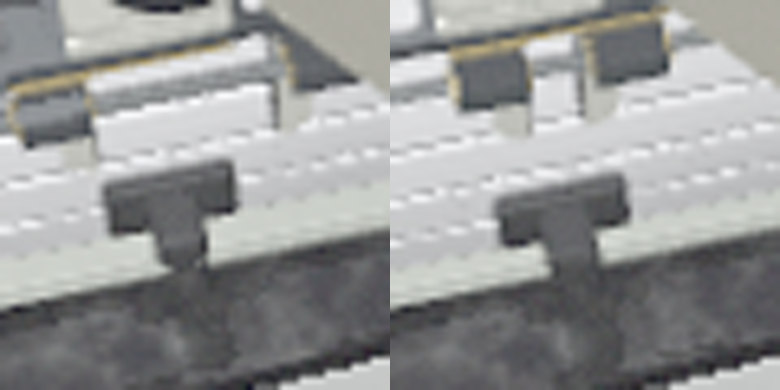

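```bash
python3 -c "
import cv2,numpy as np
g=lambda im:(255*(im/255.)**.5).astype('uint8')
z=lambda i:cv2.resize(g(i),None,fx=6.5,fy=6.5,interpolation=cv2.INTER_CUBIC)
cv2.imwrite('pics/c14.png',np.hstack([z(cv2.imread('pics/s6.png')[130:220,180:240]),z(cv2.imread('pics/t6.png')[215:305,235:295])]))
from h import *
a=cam('scene');b=cam('top');s=robot.read_state();Rm=R.from_rotvec(s['orientation']).as_matrix();T=np.array(s['tool_pos']);print(T,s['opening'])
for x in (.008,.016,-.008):
 for z in(0,-.02,-.03):
  P=T+Rm@[x,0,z]; print(x,z,(np.array(proj(a,P))-[180,130])*6.5,(np.array(proj(b,P))-[235,215])*6.5+[390,0])
"
```

```text
[0.40781758 0.31555911 0.16880534] 0.04013314553303598
0.008 0 [233.37493252 284.40163886] [586.84861175 279.31182181]
0.008 -0.02 [229.69327399 242.78508918] [585.22077375 258.54856234]
0.008 -0.03 [227.8313859  221.76009513] [584.38786253 247.91866367]
0.016 0 [231.52221988 292.11432517] [606.18013501 275.41796063]
0.016 -0.02 [227.8110987  250.35227768] [604.85768842 254.60805205]
0.016 -0.03 [225.93421703 229.25284665] [604.1810426  243.95448775]
-0.008 0 [237.0276437  269.19300742] [548.10656001 287.10703733]
-0.008 -0.02 [233.40376102 227.8646581 ] [545.86533516 266.43787088]
-0.008 -0.03 [231.57127203 206.98708277] [544.71854378 255.85572446]
```

View pics/c14.png

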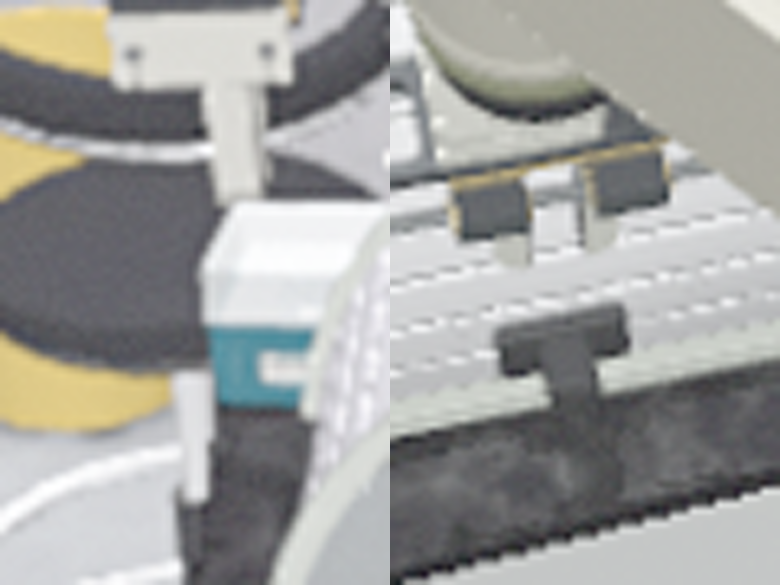

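Emit:
jog_arm(commands=[-0.5,0,0,0,0,-0.5,0,0,0,0,-0.5,0,0,0.03,0,-0.5,0,0,0.035,0,-0.5,0,0,0.03,0,-0.5,0,0,0.02,0,-0.5,0,0,0.005,0,0.6,0,0,0.003,0,0.6,0,0,0,0,0.6,0,0,0,0,0.6,0,0,0,0,0.7,0,0,0,0,1,0,0,0,0,1,0,0,0,0])

```text
t: 8.97
tool_pos: [0.4094, 0.3165, 0.0486]
orientation: [-2.153, 2.286, -0.0]
force: [0.1, -0.2, -0.0]
opening: 0.0276
```

Emit:
jog_arm(commands=[1,0,0,0,0,1,0,0,0,0,1,0,0,0,0])

```text
t: 9.22
tool_pos: [0.4092, 0.317, 0.0483]
orientation: [-2.153, 2.285, 0.001]
force: [-0.7, 4.7, 2.3]
opening: 0.0237
```

Emit:
jog_arm(commands=[1,0,-0.0065,-0.019,0,1,0,-0.0085,-0.0182,0,1,0,-0.0104,-0.0172,0,1,0,-0.0121,-0.016,0,1,0,-0.0138,-0.0146,0,1,0,-0.0152,-0.0131,0,1,0,0,0,0])

```text
t: 9.8
tool_pos: [0.4785, 0.3132, 0.1483]
orientation: [-2.15, 2.284, -0.002]
force: [1.2, 6.0, 1.7]
opening: 0.0236
```

```bash
python3 look.py 7 shutter_pull
```

```text
9.8 [0.4785 0.3132 0.1483] [1.2 6.  1.7] 0.0236
shutter_pull [[(236.6, 169.4, 0.76), (241.6, 279.2, 0.47)], [(255.4, 235.2, 0.69)]]
  tri [0.47057579 0.31599983 0.17785417] 0.008422577416170947
```

View pics/t7.png

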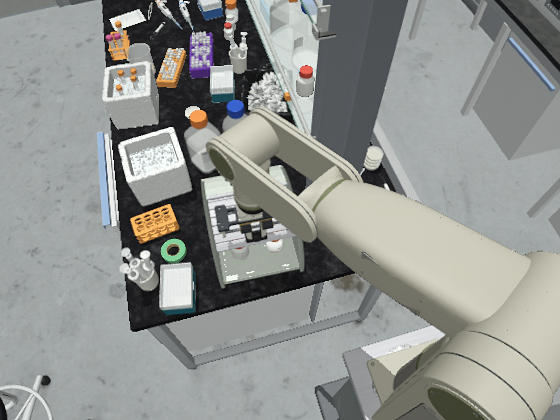

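Works: the shutter follows (the inside shows at rows 235–280). Continue the arc.

Emit:
jog_arm(commands=[1,0,-0.0166,-0.0114,0,1,0,-0.0177,-0.0095,0,1,0,-0.0186,-0.0076,0,1,0,-0.0193,-0.0055,0,1,0,-0.0198,-0.0035,0,1,0,-0.019,-0.0013,0,1,0,-0.003,0,0,1,0,0,0,0])

```text
t: 10.67
tool_pos: [0.5904, 0.3071, 0.185]
orientation: [-2.153, 2.284, 0.002]
force: [2.7, 7.8, 1.5]
opening: 0.0236
```

```bash
python3 look.py 8 shutter_pull glass_bottle_mid white_bottle_mid
```

```text
10.6667 [0.5904 0.3071 0.185 ] [2.7 7.8 1.5] 0.0236
shutter_pull [[(276.1, 156.5, 0.74)], [(247.7, 193.8, 0.63)]]
  tri [0.58317612 0.30848684 0.21463891] 0.004797723458771235
glass_bottle_mid [[(253.6, 195.0, 0.41)], [(274.9, 238.0, 0.69)]]
  tri [0.50009734 0.26232882 0.1110161 ] 0.02659897630613614
white_bottle_mid [[(254.2, 194.7, 0.45)], [(238.1, 246.7, 0.57)]]
  tri [0.51222706 0.36669983 0.0641921 ] 0.0031236931964466292
```

View pics/t8.png

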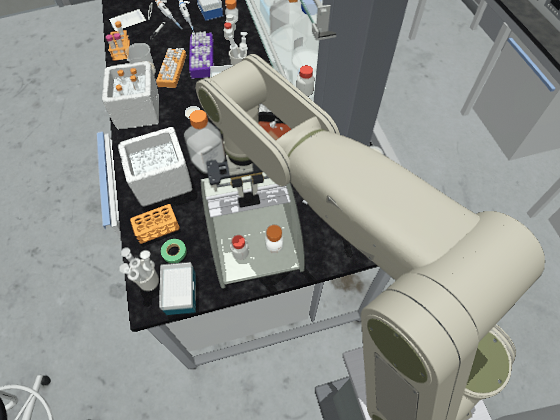

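```bash
python3 -c "
import cv2
t=cv2.imread('pics/t8.png');cv2.imwrite('pics/c15.png',cv2.resize(t[215:285,210:305],None,fx=7,fy=7,interpolation=cv2.INTER_CUBIC))"
python3 - <<'E'
from h import *
b=cam('top')
for n in('glass_bottle_mid','white_bottle_mid'):
    print(n,[(np.round([x['position'][1]*560,x['position'][0]*420],1),x['score']) for x in robot.pinpoint(n,b)],[(np.round(np.array(x['box'])*[560,420,560,420],1),x['score']) for x in robot.recognise(n,b)])
E
```

```text
glass_bottle_mid [(array([275.3, 237.6]), 0.9)] [(array([273.7, 238. ,  16.3,  28. ]), 0.73)]
white_bottle_mid [(array([237.3, 245.9]), 0.68), (array([248.5, 192.8]), 0.48)] [(array([237.3, 246.3,  16.5,  27.1]), 0.79)]
```

View pics/c15.png

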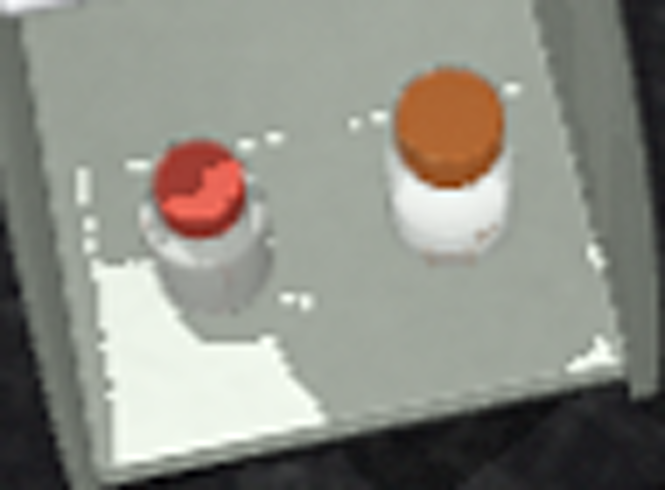

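```bash
python3 - <<'E'
from h import *
np.set_printoptions(precision=3,suppress=True)
b=cam('top')
ax=np.array([.588,.3056,0]);xs=np.array([.998,-.06,0]);ys=np.array([.06,.998,0])
for nm,c in(('right',(210+450/7,215+122/7)),('left',(210+200/7,215+185/7))):
  for k,h,dc,db in(('glass',.099,.044,.056),('white',.085,.038,.052)):
    P=atz(b,*c,.02+h); v=P-ax
    loc=(v@xs,v@ys)
    u=np.array([.27,.96,0])
    w=np.linalg.norm(np.array(proj(b,P+u*dc/2))-proj(b,P-u*dc/2))*7
    foot=(np.array(proj(b,[P[0],P[1],.02]))-[210,215])*7
    Q=np.array([P[0],P[1],.05]);wb=np.linalg.norm(np.array(proj(b,Q+u*db/2))-proj(b,Q-u*db/2))*7
    print(nm,k,P,'local',np.array(loc),'capw',w,'bodyw',wb,'footc',foot)
E
python3 -c "
import cv2
t=cv2.imread('pics/s8.png');cv2.imwrite('pics/c16.png',cv2.resize(t[130:260,200:300],None,fx=5,fy=5,interpolation=cv2.INTER_CUBIC))"
```

```text
right glass [0.499 0.258 0.119] local [-0.086 -0.053] capw 107.53738959053564 bodyw 130.44696826619503 footc [452.628 227.276]
right white [0.506 0.256 0.105] local [-0.078 -0.054] capw 91.67903745870309 bodyw 120.7797844968382 footc [452.25  212.136]
left glass [0.499 0.363 0.119] local [-0.092  0.052] capw 108.57246116072147 bodyw 131.64556798578045 footc [219.339 287.155]
left white [0.506 0.362 0.105] local [-0.085  0.052] capw 92.5614894328567 bodyw 121.90043906244632 footc [216.555 272.475]
```

View pics/c16.png

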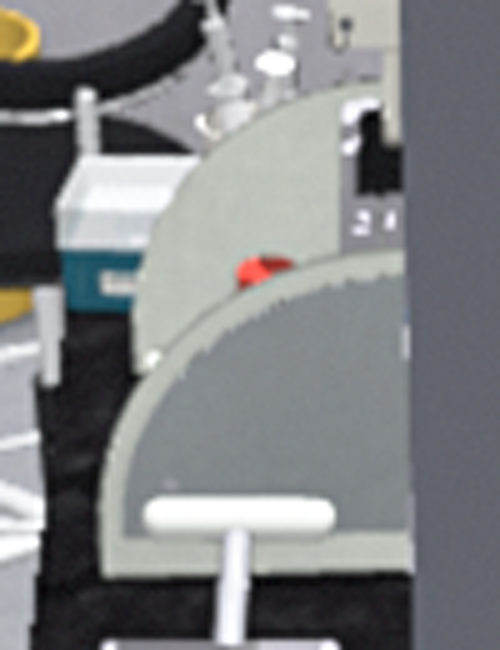

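Emit:
jog_arm(commands=[-0.3,0,0,0,0,-0.3,0,0,0,0,-0.3,0,0,0,0,-0.3,0,0,-0.025,0,-0.3,0,0,-0.035,0,-0.3,0,0.02,-0.03,0,-0.3,0.02,0.035,0,0,-0.3,0.03,0.028,0,0,-0.3,0.04,0.01,0,0,-0.3,0.04,0.01,0,0,-0.3,0.04,0.01,0,0,-0.3,0.04,0.01,0,0,-0.3,0.04,0.01,0,0])

```text
t: 12.45
tool_pos: [0.4401, 0.0621, 0.2746]
orientation: [2.154, -2.286, 0.001]
force: [1.1, -0.6, 0.9]
opening: 0.0602
```

```bash
python3 look.py 9 shutter_pull glass_bottle_mid white_bottle_mid; python3 -c "
import cv2
t=cv2.imread('pics/t9.png');cv2.imwrite('pics/c17.png',cv2.resize(t[185:285,200:310],None,fx=7,fy=6,interpolation=cv2.INTER_CUBIC))"
```

```text
12.45 [0.4401 0.0621 0.2746] [ 1.1 -0.6  0.9] 0.0602
shutter_pull [[(274.5, 157.8, 0.8)], [(381.2, 220.4, 0.24)]]
  tri [0.47556446 0.01702184 0.29374515] 0.19159298663601487
glass_bottle_mid [[], [(273.1, 236.7, 0.9)]]
white_bottle_mid [[(253.4, 195.4, 0.39)], [(238.1, 244.5, 0.86)]]
  tri [0.51360954 0.36416584 0.06567107] 0.005881777259688521
```

View pics/c17.png

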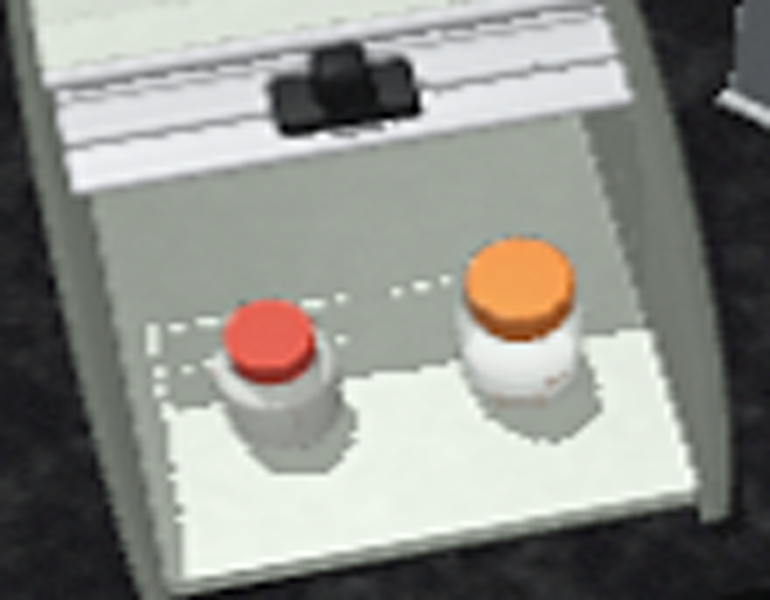

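View pics/t9.png

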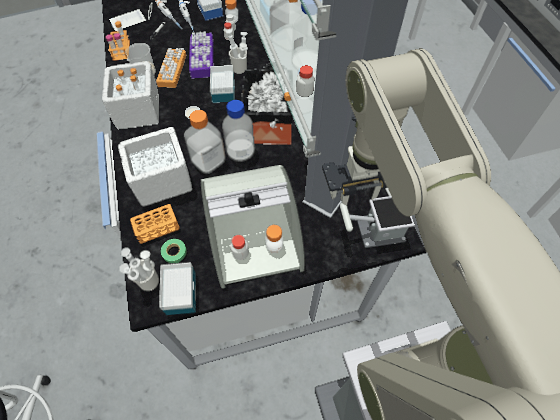

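```bash
python3 -c "
import cv2,numpy as np
t=cv2.imread('pics/t9.png')
c=lambda x,y,w,h,k:cv2.resize(t[y:y+h,x:x+w],None,fx=k,fy=k,interpolation=cv2.INTER_NEAREST)
top=np.hstack([c(226,228,30,42,13),c(260,220,30,42,13)])
cv2.imwrite('pics/c18.png',top)
cv2.imwrite('pics/c19.png',np.hstack([c(180,95,80,80,5),c(280,50,60,80,5)]))
for r in range(232,268,2): print(r,t[r,232:252:2].mean(1).astype(int),'|',t[r,266:286:2].mean(1).astype(int))
"
```

```text
232 [153 153 153 154 155 155 158 157 157 158] | [147 164 164 164 162 162 162 164 150 157]
234 [154 153 155 151 153 155 153 156 223 157] | [123 166 165 164 163 163 163 148 149 156]
236 [152 141 139 136 138 149 187 167 159 159] | [151 110 162 166 166 167 154  79 173 156]
238 [173 136 137 137 137 136 126 159 158 157] | [193 102  94 118 113 105  88 137 186 153]
240 [141 138 138 138 137 138 135 170 155 158] | [198 228  90  87  90  86 151 230 183 149]
242 [147 139 139 139 139 140  89 201 180 159] | [200 236 236 228 230 230 235 234 194 230]
244 [160 141 140 140 140 122  74 196 159 159] | [188 230 234 236 236 235 231 226 171 223]
246 [179  74  98 100  96  67 146 199 146 159] | [180 214 223 227 227 226 222 207 160 173]
248 [217 176  80  68  85 159 168 179 126 232] | [204 188 202 212 219 212 161 184 148 150]
250 [191 219 189 175 178 168 169 141 132 238] | [235 153 179 195 198 186 184 152 156 152]
252 [161 170 202 183 182 163 147 139 120 231] | [236 186 154 145 149 148 154 158 157 154]
254 [185 145 150 154 154 142 145 136 141 153] | [235 238 152 158 157 157 158 158 155 149]
256 [221 137 149 151 149 141 143 133 158 152] | [232 232 237 178 154 156 157 157 150 233]
258 [234 189 148 147 146 143 147 152 158 171] | [235 235 234 235 230 177 178 218 233 232]
260 [236 239 151 158 158 157 156 159 156 240] | [236 233 233 233 233 234 235 236 232 232]
262 [236 236 234 150 157 158 158 156 220 237] | [235 234 234 233 233 233 233 235 232 234]
264 [236 236 237 235 235 234 236 236 238 235] | [235 233 234 234 233 234 233 234 232 234]
266 [233 235 236 236 235 237 238 238 238 236] | [236 235 235 235 234 234 231 232 233 234]
```

View pics/c18.png

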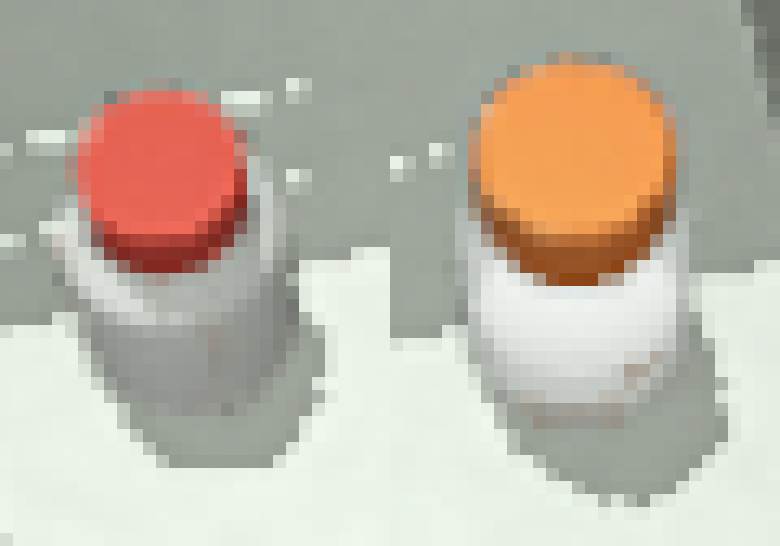

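View pics/c19.png

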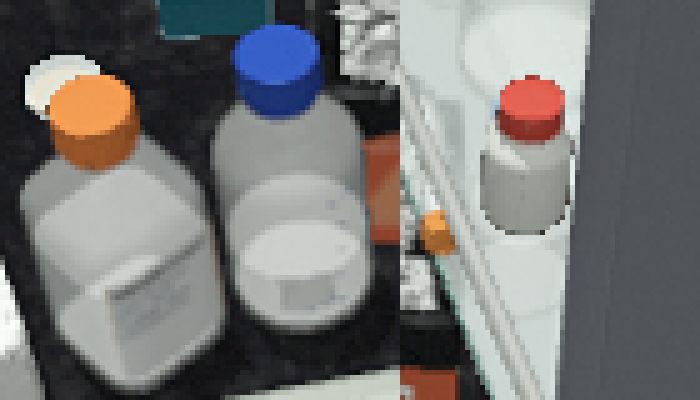

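```bash
python3 -c "
import cv2,numpy as np
from h import *
g=lambda im:(255*(im/255.)**.7).astype('uint8')
z=lambda i:cv2.resize(g(i),None,fx=5,fy=5,interpolation=cv2.INTER_CUBIC)
cv2.imwrite('pics/c20.png',np.hstack([z(cv2.imread('pics/s9.png')[100:210,180:260]),z(cv2.imread('pics/t9.png')[140:250,320:400])]))
a=cam('scene');b=cam('top');s=robot.read_state();Rm=R.from_rotvec(s['orientation']).as_matrix();T=np.array(s['tool_pos']);print(T,s['opening'])
for x in (.03,.047,.094,-.03,-.047,-.094):
 for z in(0,-.024,-.084,-.108):
  P=T+Rm@[x,0,z]; print(x,z,((np.array(proj(a,P))-[180,100])*5).round(),((np.array(proj(b,P))-[320,140])*5+[400,0]).round())
"
```

```text
[0.44147901 0.06491789 0.27449106] 0.06015735888974959
0.03 0 [206. 407.] [620. 314.]
0.03 -0.024 [202. 359.] [628. 289.]
0.03 -0.084 [192. 236.] [650. 221.]
0.03 -0.108 [187. 185.] [659. 193.]
0.047 0 [203. 423.] [652. 308.]
0.047 -0.024 [199. 375.] [660. 283.]
0.047 -0.084 [188. 251.] [683. 215.]
0.047 -0.108 [184. 199.] [693. 186.]
0.094 0 [193. 471.] [738. 291.]
0.094 -0.024 [189. 421.] [748. 266.]
0.094 -0.084 [177. 294.] [775. 198.]
0.094 -0.108 [173. 241.] [787. 169.]
-0.03 0 [218. 352.] [508. 336.]
-0.03 -0.024 [214. 306.] [514. 311.]
-0.03 -0.084 [204. 187.] [530. 244.]
-0.03 -0.108 [200. 138.] [537. 215.]
-0.047 0 [221. 338.] [476. 342.]
-0.047 -0.024 [217. 292.] [481. 317.]
-0.047 -0.084 [207. 174.] [496. 251.]
-0.047 -0.108 [203. 125.] [502. 222.]
-0.094 0 [229. 299.] [386. 359.]
-0.094 -0.024 [225. 254.] [390. 335.]
-0.094 -0.084 [216. 139.] [400. 269.]
-0.094 -0.108 [212.  92.] [404. 240.]
```

View pics/c20.png

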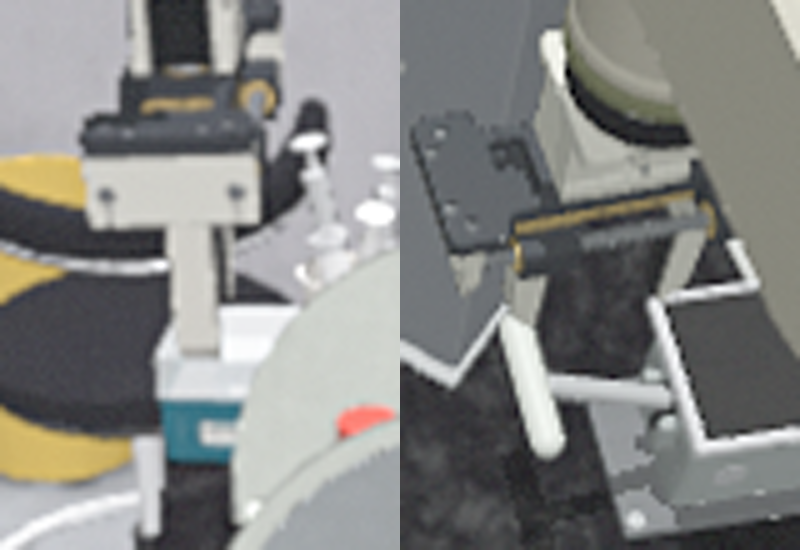

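```bash
python3 look.py 10; python3 -c "
import cv2,numpy as np
from h import *
g=lambda im:(255*(im/255.)**.6).astype('uint8')
z=lambda i:cv2.resize(g(i),None,fx=8,fy=8,interpolation=cv2.INTER_NEAREST)
cv2.imwrite('pics/c21.png',np.hstack([z(cv2.imread('pics/s10.png')[120:185,195:235]),z(cv2.imread('pics/t10.png')[165:230,330:390])]))
a=cam('scene');b=cam('top');print(a['cx'],a['cy'],a['k1'],b['cx'],b['cy'],b['k1'],b['vfov'])
print(tri(a,(219.6,170.4),b,(375,199)))
"
```

```text
12.95 [0.4415 0.0649 0.2745] [-0.4  0.1 -1. ] 0.0602
277.17152859706516 215.0585867864948 0.04227178084017915 279.7359023997635 207.76332445563818 -0.08827897697571957 52.69624335137837
(array([0.43304524, 0.01769227, 0.30674609]), np.float64(0.013751258115028902))
```

View pics/c21.png

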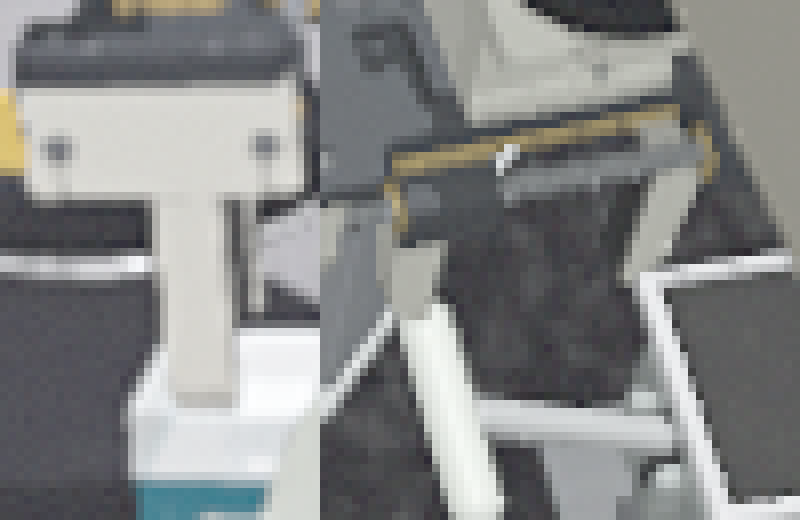

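```bash
python3 -c "
from h import *
a=cam('scene');b=cam('top')
print(tri(a,(220.6,171),b,(370.6,200.6)), 'exp', .4415-.06*.04, .0649-.998*.04,.2745)
for z in(.2745,.29,.3): print(z,atz(a,220.6,171,z),atz(b,370.6,200.6,z),atz(b,(370.6+341.9)/2,202.7,z))
# check cams with known: table corner consistency residual; pull fin top etc
E=np.array(a['extrinsics']);print(-E[:3,:3].T@E[:3,3]);E=np.array(b['extrinsics']);print(-E[:3,:3].T@E[:3,3])
"
```

```text
(array([0.43465314, 0.02759058, 0.30075011]), np.float64(0.013358535278362034)) exp 0.4391 0.024979999999999995 0.2745
0.2745 [0.43625082 0.0924807  0.2745    ] [0.44126661 0.01621509 0.2745    ] [0.44543915 0.05412486 0.2745    ]
0.29 [0.43861165 0.05837375 0.29      ] [0.43303703 0.02262663 0.29      ] [0.43713917 0.05989677 0.29      ]
0.3 [0.44013477 0.03636927 0.3       ] [0.42772762 0.0267631  0.3       ] [0.43178434 0.06362058 0.3       ]
[ 0.51429256 -1.03498738  0.78688106]
[-0.04648508  0.39621446  1.19315518]
```

```bash
python3 -c "
from h import *
b=cam('top')
print(atz(b,273.1,236.7,.0695),atz(b,275,237.8,.0695),atz(b,274.2,231.4,.119),atz(b,274.3,232.4,.119))
q=robot.pinpoint('glass_bottle_mid',b)[0]['position'];print(q[1]*560,q[0]*420,atz(b,q[1]*560,q[0]*420,.0695))
"
```

```text
[0.51166056 0.25895308 0.0695    ] [0.50659394 0.25450172 0.0695    ] [0.50260275 0.25746379 0.119     ] [0.49941599 0.25804873 0.119     ]
276.69599999999997 236.87999999999997 [0.50816689 0.24883759 0.0695    ]
```

Emit:
jog_arm(commands=[-0.4,-0.0392,-0.009,0,0,-0.4,-0.0392,-0.009,0,0,-0.4,-0.0392,-0.009,0.015,0,-0.4,-0.0392,-0.009,0.025,0,-0.4,-0.0392,-0.009,0.03,0,-0.4,0,0,0.02,0,-0.4,0,0,0.02,0,-0.4,0,0,0,0,-0.4,0,0,0,0])

```text
t: 14.1
tool_pos: [0.4934, 0.2442, 0.1722]
orientation: [2.153, -2.284, -0.002]
force: [-0.2, -0.0, -0.0]
opening: 0.0651
```

```bash
python3 look.py 11; python3 -c "
import cv2
t=cv2.imread('pics/t11.png');cv2.imwrite('pics/c22.png',cv2.resize(t[185:285,200:310],None,fx=7,fy=6,interpolation=cv2.INTER_CUBIC))"
```

```text
14.1 [0.4934 0.2442 0.1722] [-0.2 -0.  -0. ] 0.0651
```

View pics/c22.png

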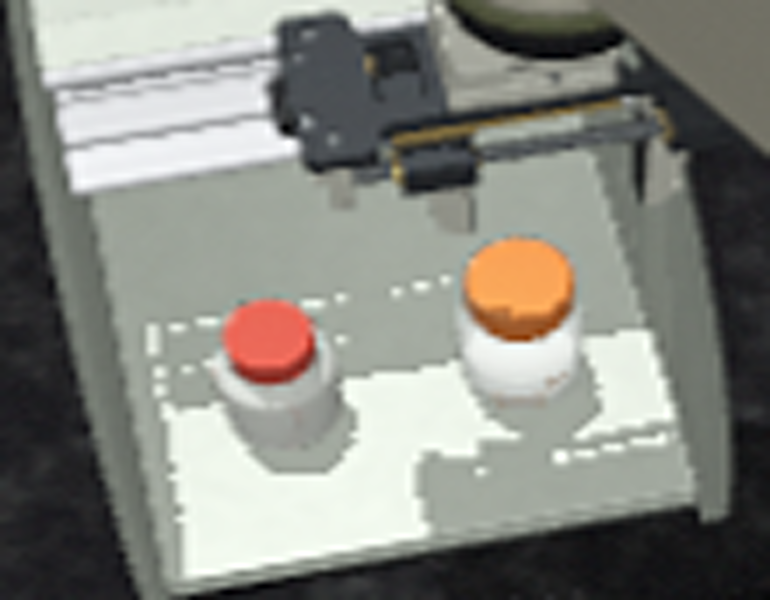

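Emit:
jog_arm(commands=[-0.4,-0.0138,-0.0045,0.01,0,-0.4,0,0,0.025,0,-0.4,0,0,0.02,0,-0.4,0,0,0.01,0,-0.4,0,0,0,0])

```text
t: 14.62
tool_pos: [0.4989, 0.2573, 0.1071]
orientation: [2.152, -2.286, -0.001]
force: [-0.4, 1.3, 0.3]
opening: 0.0648
```

```bash
python3 look.py 12; python3 -c "
import cv2,numpy as np
t=cv2.imread('pics/t12.png');s=cv2.imread('pics/s12.png')
cv2.imwrite('pics/c23.png',np.hstack([cv2.resize(t[185:285,220:310],None,fx=5,fy=5,interpolation=cv2.INTER_CUBIC),cv2.resize(s[130:230,220:285],None,fx=5,fy=5,interpolation=cv2.INTER_CUBIC)]))"
```

```text
14.6167 [0.4989 0.2573 0.1071] [-0.4  1.3  0.3] 0.0648
```

View pics/c23.png

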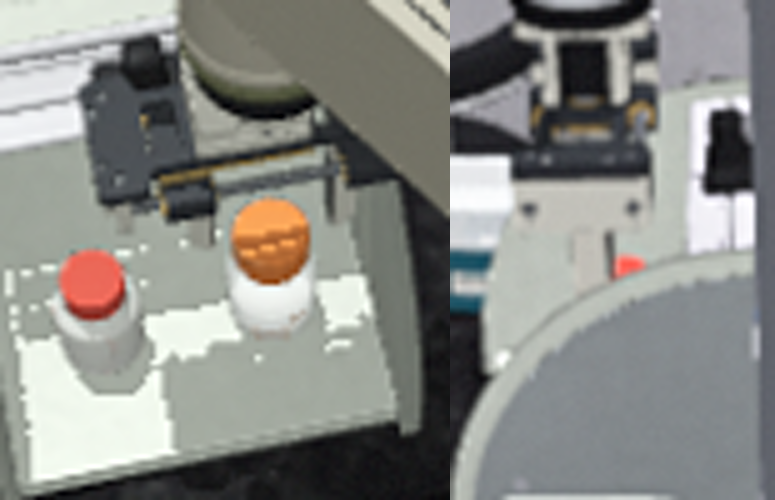

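Emit:
jog_arm(commands=[-0.4,0,0,0.012,0,-0.4,0,0,0.008,0,-0.4,0,0,0.005,0,-0.4,0,0,0,0,-0.4,0,0,0,0])

```text
t: 15.13
tool_pos: [0.4993, 0.2578, 0.0828]
orientation: [2.154, -2.286, -0.001]
force: [-0.7, -0.3, -0.1]
opening: 0.0652
```

```bash
python3 look.py 13; python3 -c "
import cv2,numpy as np
t=cv2.imread('pics/t13.png');s=cv2.imread('pics/s13.png')
cv2.imwrite('pics/c24.png',np.hstack([cv2.resize(t[185:285,220:310],None,fx=5,fy=5,interpolation=cv2.INTER_CUBIC),cv2.resize(s[130:230,220:285],None,fx=5,fy=5,interpolation=cv2.INTER_CUBIC)]))"
```

```text
15.1333 [0.4993 0.2578 0.0828] [-0.7 -0.3 -0.1] 0.0652
```

View pics/c24.png

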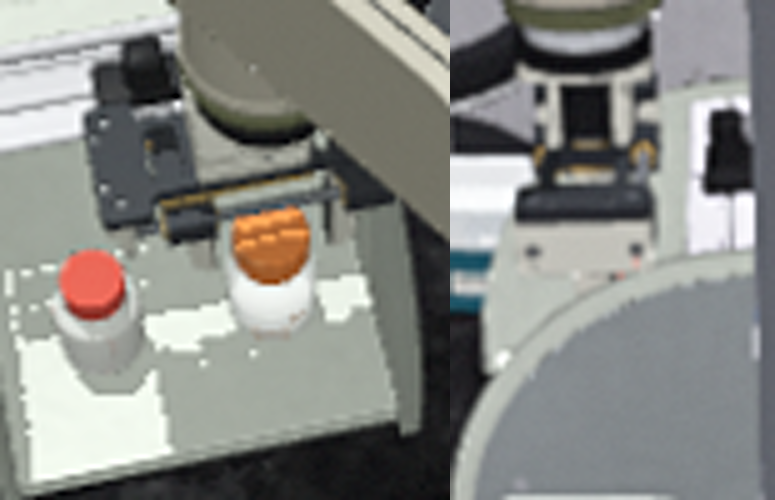

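Emit:
jog_arm(commands=[1,0,0,0,0,1,0,0,0,0,1,0,0,0,0,1,0,0,0,0,1,0,0,0,0,1,0,0,0,0], grip_force=30)

```text
t: 15.73
tool_pos: [0.4999, 0.258, 0.0835]
orientation: [-2.154, 2.286, -0.0]
force: [-0.1, -0.9, 2.1]
opening: 0.043
```

Emit:
jog_arm(commands=[1,0,0,0,0,1,0,0,-0.008,0,1,0,0,-0.012,0,1,0,0,-0.015,0,1,0,0,-0.015,0,1,0,0,-0.015,0,1,0,0,-0.01,0,1,0,0,0,0])

```text
t: 16.4
tool_pos: [0.5015, 0.2588, 0.1621]
orientation: [-2.151, 2.283, -0.003]
force: [1.1, 0.1, -1.0]
opening: 0.0426
```

```bash
python3 look.py 14 glass_bottle_mid; python3 -c "
import cv2,numpy as np
t=cv2.imread('pics/t14.png');s=cv2.imread('pics/s14.png')
cv2.imwrite('pics/c25.png',np.hstack([cv2.resize(t[185:285,220:310],None,fx=5,fy=5,interpolation=cv2.INTER_CUBIC),cv2.resize(s[130:230,220:285],None,fx=5,fy=5,interpolation=cv2.INTER_CUBIC)]))"
```

```text
16.4 [0.5015 0.2588 0.1621] [ 1.1  0.1 -1. ] 0.0426
glass_bottle_mid [[(252.8, 186.1, 0.58)], [(272.5, 223.3, 0.89)]]
  tri [0.51210162 0.2588281  0.14864736] 0.0026011108133333983
```

View pics/c25.png

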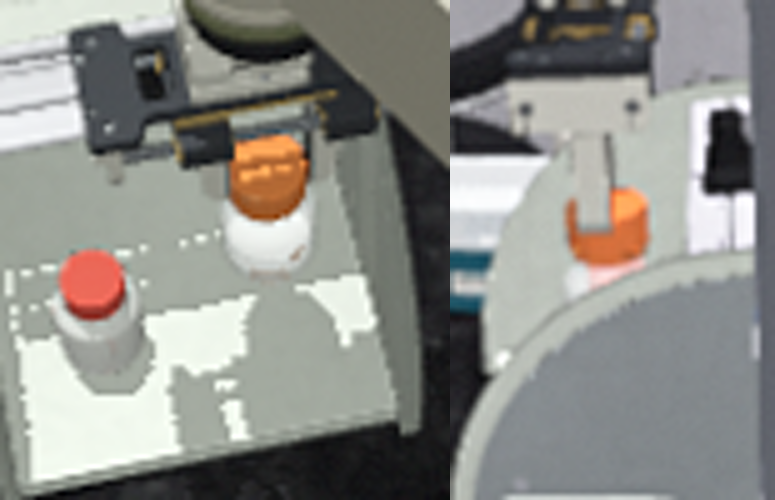

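Emit:
jog_arm(commands=[1,0,0,-0.02,0,1,0,0,-0.03,0,1,0,0,-0.03,0,1,0,0,-0.025,0,1,0.012,0.009,-0.01,0,1,0.021,0.0154,0,0,1,0.021,0.0154,0,0,1,0.0285,0.004,0,0,1,0.0285,-0.0017,0,0,1,0.0285,-0.0017,0,0,1,0.0285,-0.0017,0,0,1,0.0285,-0.0017,0,0,1,0.0285,-0.0017,0,0,1,0.0285,-0.0017,0,0,1,0.0285,-0.0017,0,0,1,0.0238,-0.006,0,0,1,0.0238,-0.006,0,0,1,0.0238,-0.006,0,0,1,0.015,-0.004,0,0,1,0,0,0,0])

```text
t: 18.27
tool_pos: [0.4674, -0.1117, 0.2717]
orientation: [2.15, -2.288, -0.002]
force: [-0.5, -0.9, -1.4]
opening: 0.0425
```

```bash
python3 look.py 15 glass_bottle_mid table_top; python3 -c "
import cv2,numpy as np
t=cv2.imread('pics/t15.png');s=cv2.imread('pics/s15.png')
cv2.imwrite('pics/c26.png',np.hstack([cv2.resize(t[130:260,330:420],None,fx=4,fy=4,interpolation=cv2.INTER_CUBIC),cv2.resize(s[170:300,190:290],None,fx=4,fy=4,interpolation=cv2.INTER_CUBIC)]))"
```

```text
18.2667 [ 0.4674 -0.1117  0.2717] [-0.5 -0.9 -1.4] 0.0425
glass_bottle_mid [[(235.0, 217.9, 0.62), (249.0, 235.0, 0.2)], [(409.2, 181.5, 0.79), (391.9, 210.5, 0.72)]]
  tri [ 0.47366125 -0.11304857  0.26149374] 0.004190865612401399
table_top [[], [(394.6, 212.7, 0.59)]]
```

View pics/c26.png

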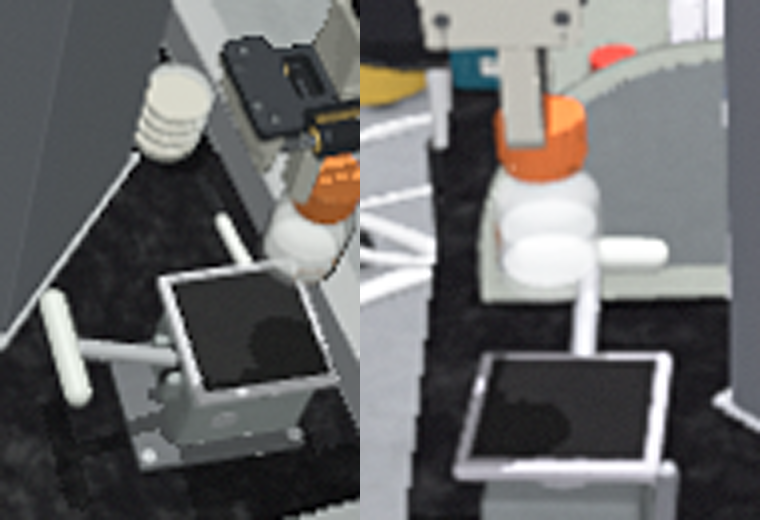

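Emit:
jog_arm(commands=[1,-0.0136,-0.001,0.01,0,1,0,0,0.02,0,1,0,0,0.025,0,1,0,0,0.017,0,1,0,0,0.008,0,1,0,0,0,0,1,0,0,0,0])

```text
t: 19.15
tool_pos: [0.4697, -0.0952, 0.1938]
orientation: [-2.155, 2.286, -0.0]
force: [0.7, -0.7, -0.4]
opening: 0.0433
```

```bash
python3 look.py 16 glass_bottle_mid table_top; python3 -c "
import cv2,numpy as np
t=cv2.imread('pics/t16.png');s=cv2.imread('pics/s16.png')
cv2.imwrite('pics/c27.png',np.hstack([cv2.resize(t[130:260,330:430],None,fx=4,fy=4,interpolation=cv2.INTER_CUBIC),cv2.resize(s[190:320,200:290],None,fx=4,fy=4,interpolation=cv2.INTER_CUBIC)]))"
```

```text
19.15 [ 0.4697 -0.0952  0.1938] [ 0.7 -0.7 -0.4] 0.0433
glass_bottle_mid [[(240.7, 245.9, 0.73)], [(397.4, 198.1, 0.8), (391.8, 211.9, 0.24)]]
  tri [ 0.47825764 -0.09926445  0.18163592] 0.0015180864931132428
table_top [[(244.2, 270.7, 0.66)], [(391.8, 213.6, 0.73)]]
  tri [ 0.47641438 -0.09520511  0.1094828 ] 0.013786467563483274
```

View pics/c27.png

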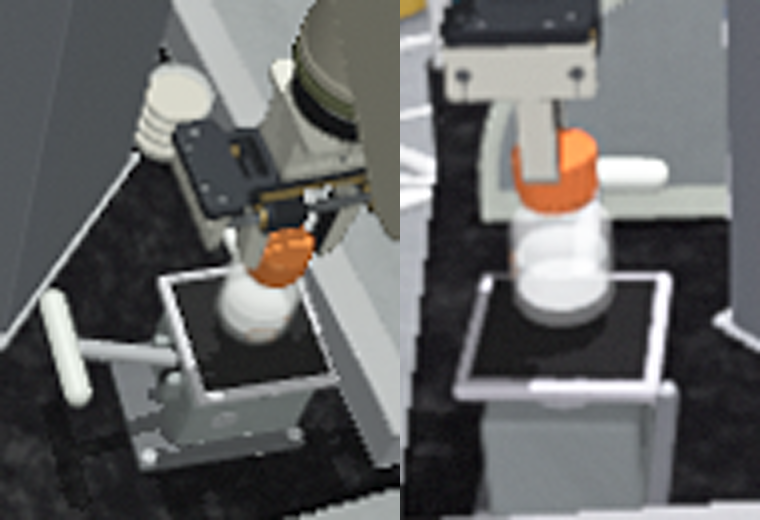

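Emit:
jog_arm(commands=[1,0,0,0.006,0,1,0,0,0.004,0,1,0,0,0.003,0,1,0,0,0,0])

```text
t: 19.78
tool_pos: [0.469, -0.0954, 0.1789]
orientation: [2.154, -2.286, -0.003]
force: [-0.1, 0.5, -1.1]
opening: 0.0427
```

Emit:
jog_arm(commands=[1,0,0,0.002,0,1,0,0,0,0,1,0,0,0,0])

```text
t: 20.03
tool_pos: [0.4697, -0.0956, 0.1783]
orientation: [2.154, -2.287, 0.0]
force: [-0.1, -0.6, -2.3]
opening: 0.0429
```

Emit:
jog_arm(commands=[1,0,0,0.002,0,1,0,0,0,0,1,0,0,0,0])

```text
t: 20.28
tool_pos: [0.4705, -0.0959, 0.1775]
orientation: [-2.153, 2.286, -0.003]
force: [-0.5, -0.7, 5.0]
opening: 0.0433
```

Emit:
jog_arm(commands=[0.0,0,0,0,0,-0.4,0,0,0,0,-0.4,0,0,0,0,-0.4,0,0,0,0,-0.4,0,0,-0.005,0,-0.4,0,0,-0.015,0,-0.4,0,0,-0.03,0,-0.4,0,0,-0.03,0])

```text
t: 20.95
tool_pos: [0.4686, -0.0952, 0.2561]
orientation: [2.153, -2.285, -0.004]
force: [0.8, -0.2, -0.5]
opening: 0.0653
```

```bash
python3 look.py 17 glass_bottle_mid table_top lever_grip; python3 -c "
import cv2,numpy as np
t=cv2.imread('pics/t17.png');s=cv2.imread('pics/s17.png')
cv2.imwrite('pics/c28.png',np.hstack([cv2.resize(t[130:260,330:430],None,fx=4,fy=4,interpolation=cv2.INTER_CUBIC),cv2.resize(s[190:320,200:290],None,fx=4,fy=4,interpolation=cv2.INTER_CUBIC)]))"
```

```text
20.95 [ 0.4686 -0.0952  0.2561] [ 0.8 -0.2 -0.5] 0.0653
glass_bottle_mid [[(241.1, 250.8, 0.76)], [(397.4, 200.5, 0.68), (373.4, 163.1, 0.47)]]
  tri [ 0.47770038 -0.10154307  0.16998076] 0.0032017271406103733
table_top [[(242.3, 270.1, 0.77)], [(393.6, 215.0, 0.58)]]
  tri [ 0.4708979  -0.09710871  0.11204813] 0.01687028939666058
lever_grip [[(247.6, 232.6, 0.5)], [(343.2, 216.7, 0.52)]]
  tri [0.49248823 0.05168195 0.12249142] 0.00021358352940520158
```

View pics/c28.png

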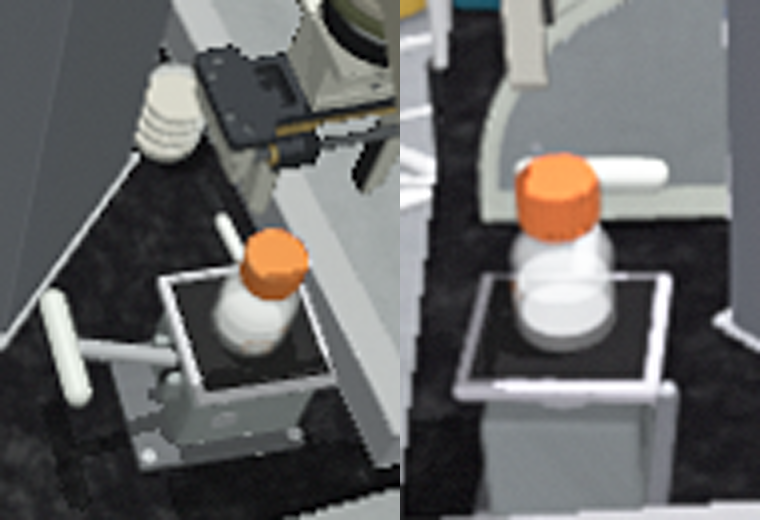

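Emit:
jog_arm(commands=[1,-0.0315,-0.0014,0,0,1,-0.0315,-0.0014,0,0,1,-0.0315,-0.0014,0,0,1,-0.0315,-0.0014,0.01,0,1,-0.0315,-0.0014,0.02,0,1,0,0,0.025,0,1,0,0,0.025,0,1,0,0,0.02,0,1,0,0,0.01,0,1,0,0,0.01,0,1,0,0,0,0,1,0,0,0,0])

```text
t: 22.35
tool_pos: [0.4861, 0.061, 0.1364]
orientation: [2.154, -2.287, -0.0]
force: [0.4, -0.3, -0.4]
opening: 0.0008
```

```bash
python3 look.py 18 glass_bottle_mid lever_grip; python3 -c "
import cv2,numpy as np
t=cv2.imread('pics/t18.png');s=cv2.imread('pics/s18.png')
cv2.imwrite('pics/c29.png',np.hstack([cv2.resize(t[130:260,320:420],None,fx=4,fy=4,interpolation=cv2.INTER_CUBIC),cv2.resize(s[170:300,200:290],None,fx=4,fy=4,interpolation=cv2.INTER_CUBIC)]))"
```

```text
22.35 [0.4861 0.061  0.1364] [ 0.4 -0.3 -0.4] 0.0008
glass_bottle_mid [[(240.0, 250.9, 0.69)], []]
lever_grip [[], [(342.9, 216.5, 0.77)]]
```

View pics/c29.png

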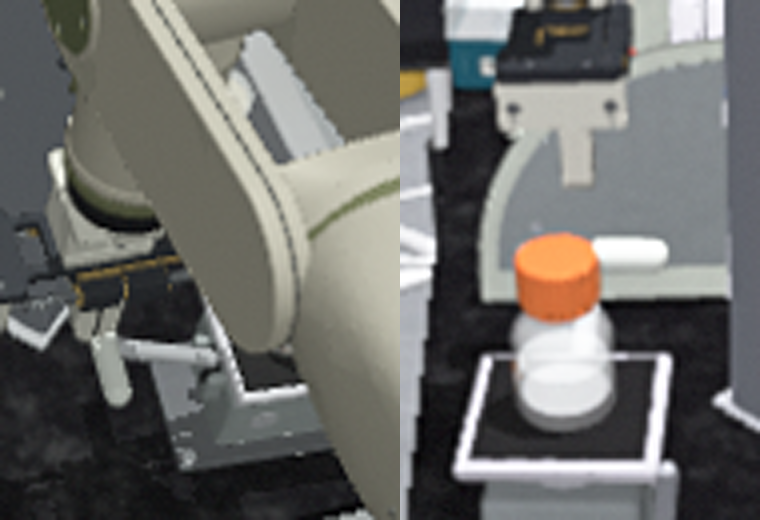

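Emit:
jog_arm(commands=[1,0,0,0.015,0,1,0,0,0.012,0,1,-0.001,0,0.01,0,1,-0.001,0,0.01,0,1,-0.001,0,0.01,0,1,-0.001,0,0.01,0,1,-0.001,0,0.01,0,1,-0.001,0,0.01,0,1,0,0,0.005,0,1,0,0,0,0,1,0,0,0,0])

```text
t: 23.57
tool_pos: [0.4876, 0.0768, 0.0453]
orientation: [-2.147, 2.276, 0.014]
force: [0.9, 44.1, 6.3]
opening: 0.0001
```

```bash
python3 look.py 19 glass_bottle_mid lever_grip; python3 -c "
import cv2,numpy as np
t=cv2.imread('pics/t19.png');s=cv2.imread('pics/s19.png')
cv2.imwrite('pics/c30.png',np.hstack([cv2.resize(t[130:260,320:420],None,fx=4,fy=4,interpolation=cv2.INTER_CUBIC),cv2.resize(s[170:300,200:290],None,fx=4,fy=4,interpolation=cv2.INTER_CUBIC)]))"
```

```text
23.5667 [0.4876 0.0768 0.0453] [ 0.9 44.1  6.3] 0.0001
glass_bottle_mid [[(240.1, 248.6, 0.6)], []]
lever_grip [[(251.5, 247.3, 0.51)], [(336.8, 224.9, 0.67), (380.1, 218.8, 0.26)]]
  tri [0.49872898 0.06354204 0.07004497] 0.0028066734196608868
```

View pics/c30.png

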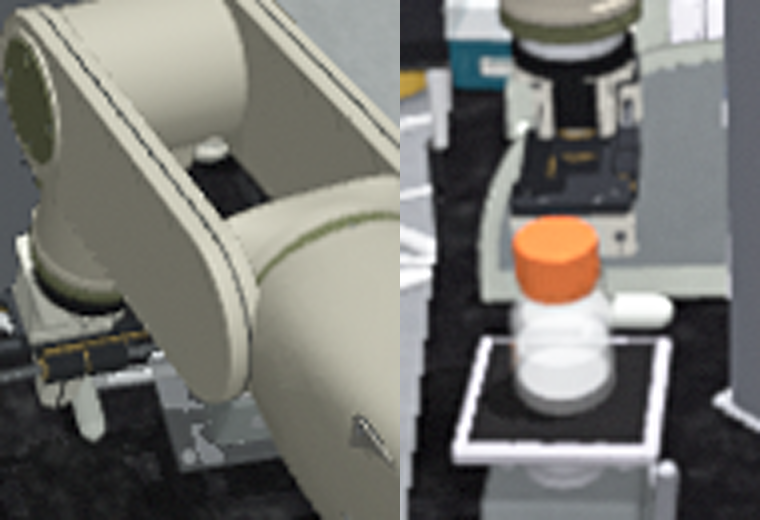

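Emit:
jog_arm(commands=[1,-0.007,0,-0.003,0,1,-0.007,0,-0.01,0,1,0,0,-0.02,0,1,0,0,-0.025,0,1,0,0,-0.025,0,1,0,0,-0.015,0,1,0.015,0,0,0,1,0.016,0,0,0,1,0,0,0,0,1,0,0,0,0])

```text
t: 24.7
tool_pos: [0.4853, 0.0497, 0.1422]
orientation: [2.152, -2.288, -0.0]
force: [-0.7, -0.2, 0.7]
opening: 0.0003
```

```bash
python3 look.py 20 glass_bottle_mid lever_grip; python3 -c "
import cv2,numpy as np
t=cv2.imread('pics/t20.png');s=cv2.imread('pics/s20.png')
cv2.imwrite('pics/c31.png',np.hstack([cv2.resize(t[130:260,320:420],None,fx=4,fy=4,interpolation=cv2.INTER_CUBIC),cv2.resize(s[170:300,200:290],None,fx=4,fy=4,interpolation=cv2.INTER_CUBIC)]))"
```

```text
24.7 [0.4853 0.0497 0.1422] [-0.7 -0.2  0.7] 0.0003
glass_bottle_mid [[(240.5, 249.8, 0.96)], []]
lever_grip [[(245.9, 234.9, 0.49)], [(344.4, 215.0, 0.79)]]
  tri [0.49215503 0.04562559 0.12218212] 0.008858801805795026
```

View pics/c31.png

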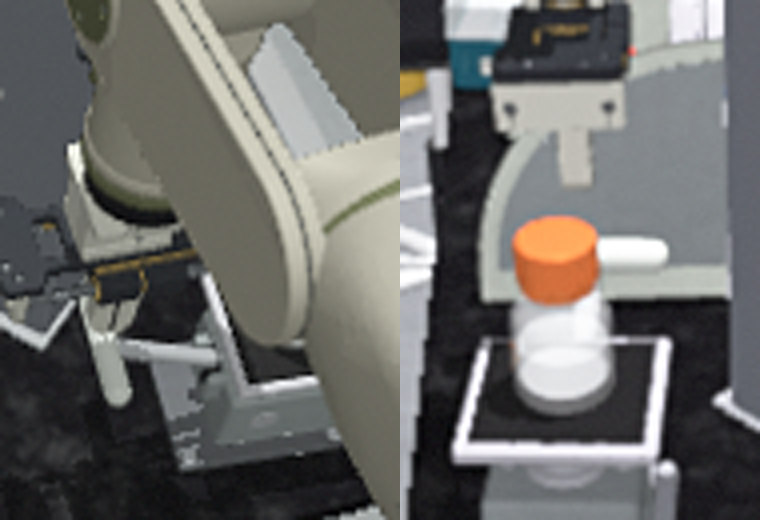

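Emit:
jog_arm(commands=[1,0,0,0.018,0,1,-0.001,0,0.015,0,1,-0.0035,0,0.0085,0,1,-0.0035,0,0.0085,0,1,-0.002,0,0.009,0,1,-0.002,0,0.009,0,1,-0.001,0,0.0095,0,1,0,0,0.0095,0,1,0,0,0.008,0,1,0,0,0,0])

```text
t: 25.83
tool_pos: [0.4871, 0.0681, 0.0473]
orientation: [-2.151, 2.281, 0.006]
force: [0.9, 20.4, 3.7]
opening: 0.0004
```

```bash
python3 look.py 21 lever_grip; python3 -c "
import cv2,numpy as np
t=cv2.imread('pics/t21.png');s=cv2.imread('pics/s21.png')
g=lambda im:(255*(im/255.)**.6).astype('uint8')
cv2.imwrite('pics/c32.png',np.hstack([cv2.resize(g(t[195:255,315:375]),None,fx=7,fy=7,interpolation=cv2.INTER_NEAREST),cv2.resize(g(s[200:270,220:275]),None,fx=6,fy=6,interpolation=cv2.INTER_NEAREST)]))
from h import *
s=robot.read_state();b=cam('top')
for x in(-.0175,0,.0175):
  for z in (.01,.025):
    print(x,z,(np.array(proj(b,np.array(s['tool_pos'])+[0,x,z]))-[315,195])*7)
for y in(.048,.055,.0635):
  for xx in (.445,.54): print('bar',y,xx,(np.array(proj(b,[xx,y-(xx-.4925)*.11,.07]))-[315,195])*7)
"
```

```text
25.8333 [0.4871 0.0681 0.0473] [ 0.9 20.4  3.7] 0.0004
lever_grip [[(249.0, 249.6, 0.53)], [(335.6, 226.2, 0.65)]]
  tri [0.49502332 0.06614852 0.06351507] 0.003965475323622132
-0.0175 0.01 [187.36368143 233.95676189]
-0.0175 0.025 [191.73590408 217.4536771 ]
0 0.01 [149.45531093 243.73622401]
0 0.025 [153.45578391 227.29644794]
0.0175 0.01 [111.36855855 253.55364628]
0.0175 0.025 [114.99308937 237.17844974]
bar 0.048 0.445 [216.61477243 307.61974473]
bar 0.048 0.54 [163.68176515 115.95291582]
bar 0.055 0.445 [201.12916469 311.69020392]
bar 0.055 0.54 [148.71237991 119.70771442]
bar 0.0635 0.445 [182.28435597 316.64124152]
bar 0.0635 0.54 [130.49762686 124.27570689]
```

View pics/c32.png

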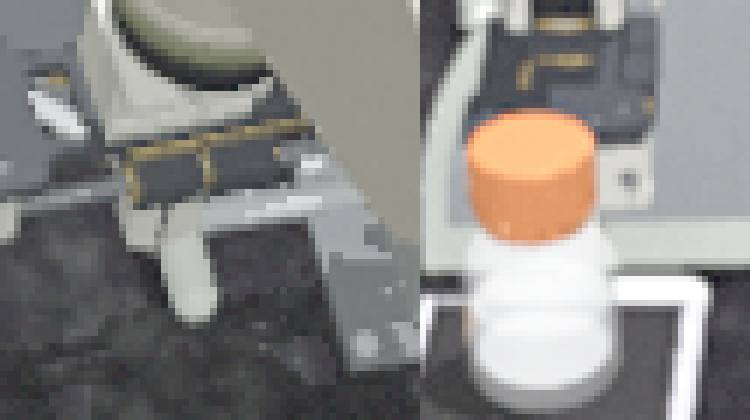

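Emit:
jog_arm(commands=[1,-0.008,0,-0.005,0,1,-0.004,0,-0.02,0,1,0,0,-0.03,0,1,0,0,-0.03,0,1,0,0.015,-0.03,0,1,0.01,0.015,0,0,1,0,0,0,-6.92,1,0,0,0,-6.92,1,0,0,0,-6.92,1,0,0,0,-6.92,1,0,0,0,-6.92,1,0,0,0,-6.92,1,0,0,0,-6.92,1,0,0,0,-6.92,1,0,0,0,-6.92,1,0,0,0,-6.92,1,0,0,0,-6.92,1,0,0,0,-6.92,1,0,0,0,-6.92,1,0,0,0,0])

```text
t: 27.75
tool_pos: [0.4563, 0.0673, 0.1624]
orientation: [3.14, -0.085, -0.0]
force: [-0.1, 0.3, 0.0]
opening: -0.0
```

```bash
python3 look.py 22 lever_grip glass_bottle_mid table_top; python3 -c "
import cv2,numpy as np
t=cv2.imread('pics/t22.png');s=cv2.imread('pics/s22.png')
from h import *
print(R.from_rotvec(robot.read_state()['orientation']).as_matrix().round(3),robot.read_state()['q'])
cv2.imwrite('pics/c33.png',np.hstack([cv2.resize(t[130:260,320:420],None,fx=4,fy=4,interpolation=cv2.INTER_CUBIC),cv2.resize(s[170:300,200:290],None,fx=4,fy=4,interpolation=cv2.INTER_CUBIC)]))"
```

```text
27.75 [0.4563 0.0673 0.1624] [-0.1  0.3  0. ] -0.0
lever_grip [[(248.2, 232.9, 0.47)], [(252.5, 227.4, 0.49)]]
  tri [0.53498646 0.29221255 0.00670954] 0.1058990295635499
glass_bottle_mid [[(239.4, 243.6, 0.64)], []]
table_top [[(240.9, 260.1, 0.76)], [(238.7, 245.7, 0.24)]]
  tri [ 0.52249943  0.33688054 -0.10872529] 0.1445077209406566
[[ 0.998 -0.062 -0.   ]
 [-0.062 -0.998 -0.   ]
 [-0.     0.    -1.   ]] [ 3.45580194e-02 -2.39947669e-01  1.89619651e+00 -3.80407538e-05
  1.48539124e+00  9.61402632e-02]
```

View pics/c33.png

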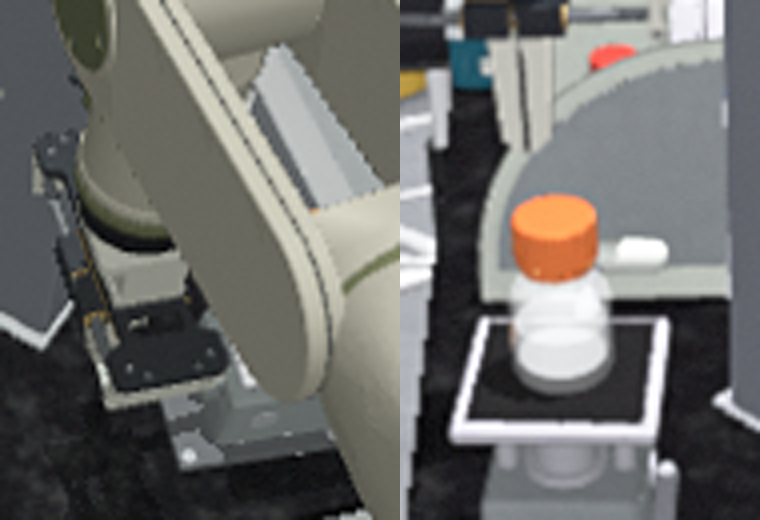

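Emit:
jog_arm(commands=[1,0.004,0.009,0,0,1,0.004,0.0086,0.01,0,1,0,0,0.02,0,1,0,0,0.015,0,1,0,-0.001,0.008,0,1,0,-0.0035,0.0085,0,1,0,-0.0035,0.0085,0,1,0,-0.002,0.009,0,1,0,-0.002,0.009,0,1,0,-0.0005,0.0095,0,1,0,0,0.0095,0,1,0,0,0.009,0,1,0,0,0.007,0,1,0,0,0,0])

```text
t: 29.32
tool_pos: [0.4651, 0.0626, 0.0392]
orientation: [-3.139, 0.094, -0.003]
force: [0.6, 3.4, 3.8]
opening: 0.0008
```

```bash
python3 look.py 23 lever_grip; python3 -c "
import cv2,numpy as np
t=cv2.imread('pics/t23.png');s=cv2.imread('pics/s23.png')
cv2.imwrite('pics/c34.png',np.hstack([cv2.resize(t[170:270,310:410],None,fx=5,fy=5,interpolation=cv2.INTER_CUBIC),cv2.resize(s[190:290,210:275],None,fx=5,fy=5,interpolation=cv2.INTER_CUBIC)]))"
```

```text
29.3167 [0.4651 0.0626 0.0392] [0.6 3.4 3.8] 0.0008
lever_grip [[], []]
```

View pics/c34.png

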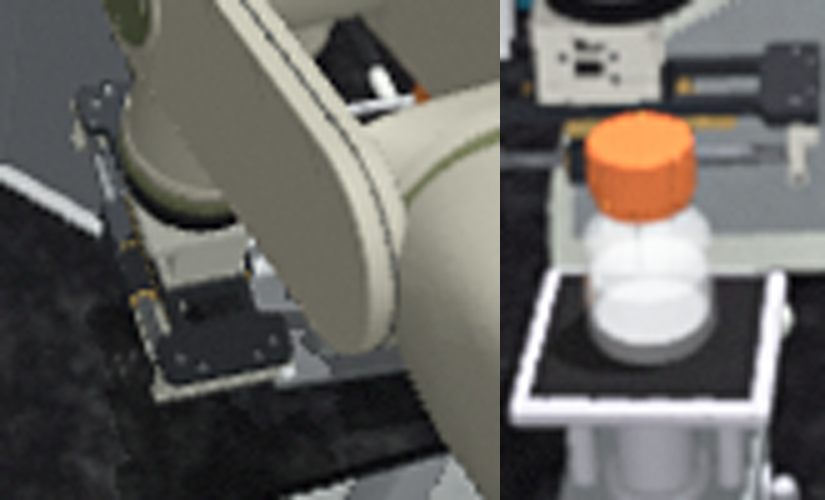

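Emit:
jog_arm(commands=[1,0,0,-0.012,0,1,0,0,-0.015,0,1,0,0.002,-0.018,0,1,0,0.004,-0.018,0,1,0,0.0065,-0.018,0,1,0,0,-0.006,0,1,0,0,0,0,1,0,0,0,0,1,0,-0.001,0.012,0,1,0,-0.0035,0.01,0,1,0,-0.0035,0.01,0,1,0,-0.002,0.01,0,1,0,-0.002,0.01,0,1,0,-0.0005,0.01,0,1,0,0,0.01,0,1,0,0,0.009,0,1,0,0,0.007,0,1,0,0,0,0])

```text
t: 31.02
tool_pos: [0.4636, 0.0623, 0.0366]
orientation: [-3.139, 0.094, 0.001]
force: [0.4, 4.2, 4.7]
opening: 0.0006
```

Emit:
jog_arm(commands=[1,0,0,-0.012,0,1,0,0,-0.015,0,1,0,0.002,-0.018,0,1,0,0.002,-0.018,0,1,0,0,-0.02,0,1,0,0,-0.03,0,1,-0.004,-0.02,-0.03,0,1,-0.004,-0.03,-0.03,0,1,0,-0.03,0,0,1,0,0,0,0])

```text
t: 31.85
tool_pos: [0.4614, 0.141, 0.2121]
orientation: [-3.138, 0.091, -0.004]
force: [-0.2, 0.4, -0.5]
opening: 0.0001
```

```bash
python3 look.py 24 lever_grip glass_bottle_mid table_top shutter_pull; python3 -c "
import cv2,numpy as np
t=cv2.imread('pics/t24.png');s=cv2.imread('pics/s24.png')
cv2.imwrite('pics/c35.png',np.hstack([cv2.resize(t[130:260,320:420],None,fx=4,fy=4,interpolation=cv2.INTER_CUBIC),cv2.resize(s[170:300,200:290],None,fx=4,fy=4,interpolation=cv2.INTER_CUBIC)]))"
```

```text
31.85 [0.4614 0.141  0.2121] [-0.2  0.4 -0.5] 0.0001
lever_grip [[(244.9, 233.0, 0.64)], [(344.1, 215.2, 0.67)]]
  tri [0.48981803 0.04805617 0.12627791] 0.008612840198821433
glass_bottle_mid [[(238.4, 231.7, 0.83)], []]
table_top [[(240.0, 252.3, 0.87), (253.1, 197.1, 0.7)], []]
shutter_pull [[(273.7, 155.7, 0.56)], [(173.1, 251.3, 0.75), (246.4, 196.9, 0.62)]]
  tri [0.56197369 0.55653951 0.09549671] 0.05511510593296512
```

View pics/c35.png

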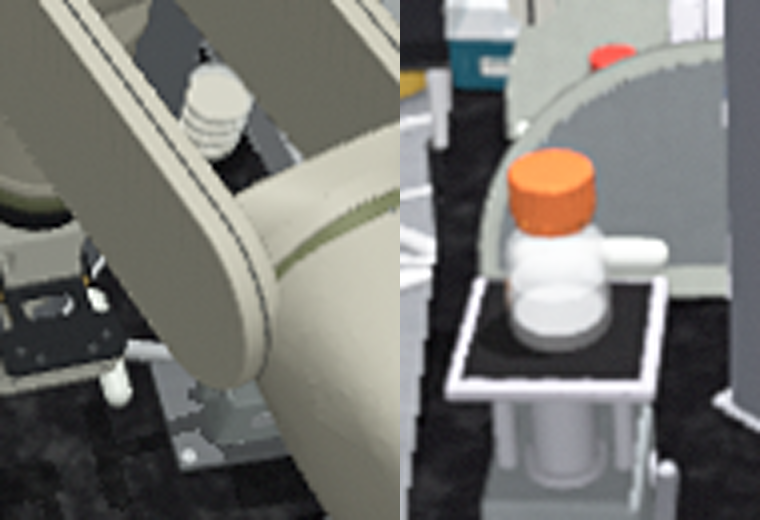

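View pics/t24.png

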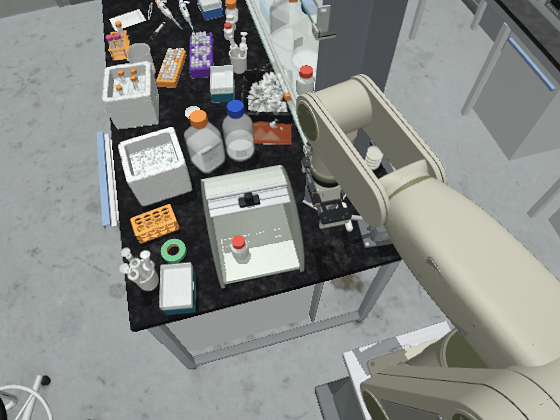

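Run:
```python
from h import *
a=cam('scene')
L=.055
for h in (0,.045,.05,.054,.058):
    print(h,[tuple(np.round(proj(a,np.array([.4767,-.0979,.1123+h])+R.from_euler('z',-.1096).apply([sx*L,sy*L,0])),1)) for sx,sy in((-1,1),(1,1),(1,-1),(-1,-1))])
```

```text
0 [(np.float64(220.6), np.float64(257.7)), (np.float64(267.6), np.float64(258.0)), (np.float64(264.3), np.float64(287.2)), (np.float64(213.2), np.float64(286.7))]
0.045 [(np.float64(219.1), np.float64(241.4)), (np.float64(267.0), np.float64(241.7)), (np.float64(263.6), np.float64(270.0)), (np.float64(211.4), np.float64(269.6))]
0.05 [(np.float64(218.9), np.float64(239.6)), (np.float64(266.9), np.float64(239.8)), (np.float64(263.5), np.float64(268.1)), (np.float64(211.2), np.float64(267.7))]
0.054 [(np.float64(218.8), np.float64(238.1)), (np.float64(266.8), np.float64(238.3)), (np.float64(263.4), np.float64(266.5)), (np.float64(211.1), np.float64(266.1))]
0.058 [(np.float64(218.6), np.float64(236.6)), (np.float64(266.8), np.float64(236.8)), (np.float64(263.3), np.float64(264.9)), (np.float64(210.9), np.float64(264.5))]
```

Emit:
jog_arm(commands=[1,0,0,-0.005,6.92,1,0,0,-0.005,6.92,1,0,0,-0.005,6.92,1,0,0,-0.005,6.92,1,0,0,-0.005,6.92,1,0,0,-0.005,6.92,1,0,0,-0.005,6.92,1,0,0,-0.005,6.92,-0.4,0,0,-0.005,6.92,-0.4,0,0,-0.005,6.92,-0.4,0,0,-0.005,6.92,-0.4,0,0,-0.005,6.92,-0.4,0,0,-0.003,6.92,-0.4,-0.0289,-0.0198,0,0,-0.4,-0.0289,-0.0198,0,0,-0.4,-0.0289,-0.0198,0,0,-0.4,-0.0289,-0.0198,0,0,-0.4,-0.0289,-0.0198,0,0,-0.4,-0.0289,-0.0198,0,0,-0.4,0,0,0,0])

```text
t: 34.07
tool_pos: [0.5909, 0.3067, 0.2684]
orientation: [2.153, -2.281, -0.005]
force: [0.0, -0.4, -2.2]
opening: 0.0649
```

```bash
python3 look.py 25 shutter_pull;  python3 -c "
import cv2,numpy as np
t=cv2.imread('pics/t25.png');s=cv2.imread('pics/s25.png')
cv2.imwrite('pics/c36.png',np.hstack([cv2.resize(t[150:250,200:310],None,fx=4,fy=4,interpolation=cv2.INTER_CUBIC),cv2.resize(s[100:200,220:300],None,fx=4,fy=4,interpolation=cv2.INTER_CUBIC)]))"
```

```text
34.0667 [0.5909 0.3067 0.2684] [ 0.  -0.4 -2.2] 0.0649
shutter_pull [[(273.2, 156.8, 0.65), (239.7, 249.9, 0.65)], [(248.5, 195.5, 0.63)]]
  tri [0.57571584 0.30757557 0.2151133 ] 0.0068039017700717765
```

View pics/c36.png

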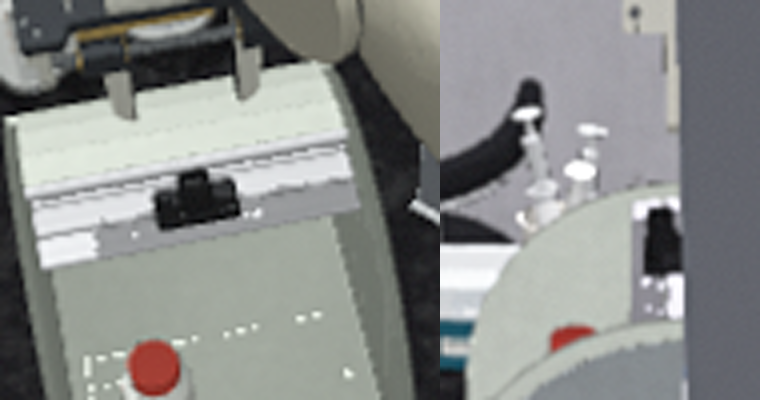

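Emit:
jog_arm(commands=[-0.4,0,0.003,0.02,0,-0.4,0,0,0.03,0,-0.4,0,0,0.025,0,0.5,0,0,0.006,0,1,0,0,0,0,1,0,0,0,0,1,0,0,0,0,1,0,0,0,0,1,0,0,0,0,1,0,0,0,0], grip_force=25)

```text
t: 35.1
tool_pos: [0.5878, 0.307, 0.195]
orientation: [-2.15, 2.279, 0.003]
force: [4.7, 23.1, -0.9]
opening: 0.0231
```

Emit:
jog_arm(commands=[0.3,-0.002,0,0,0,0.3,0,0,0.005,0,0.3,0,0,0.004,0,1,0,0,0,0,1,0,0,0,0,1,0,0,0,0])

```text
t: 35.6
tool_pos: [0.5862, 0.3073, 0.1821]
orientation: [-2.155, 2.285, 0.005]
force: [3.5, 10.6, -7.4]
opening: 0.0237
```

Emit:
jog_arm(commands=[1,0,0.0201,0.0013,0,1,0,0.0198,0.0035,0,1,0,0.0193,0.0055,0,1,0,0.0186,0.0076,0,1,0,0.0177,0.0095,0,1,0,0.0166,0.0114,0,1,0,0.0152,0.0131,0,1,0,0.0138,0.0146,0,1,0,0.0121,0.016,0,1,0,0,0,0])

```text
t: 36.43
tool_pos: [0.4306, 0.3158, 0.0989]
orientation: [2.155, -2.285, -0.006]
force: [-3.6, 9.1, -0.2]
opening: 0.0237
```

```bash
python3 look.py 26 shutter_pull white_bottle_mid
```

```text
36.4333 [0.4306 0.3158 0.0989] [-3.6  9.1 -0.2] 0.0237
shutter_pull [[(224.0, 183.5, 0.69)], [(260.3, 253.9, 0.55)]]
  tri [0.43204439 0.31369763 0.13621015] 0.009736981523758275
white_bottle_mid [[], []]
```

View pics/t26.png

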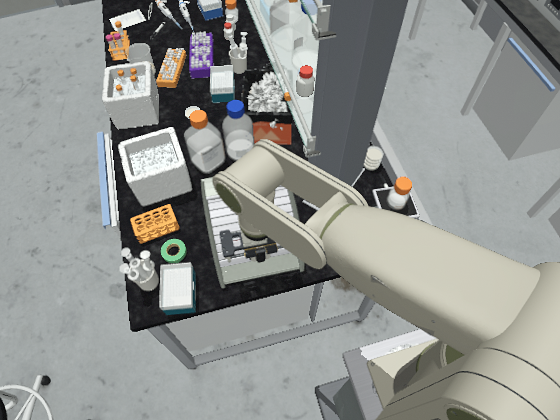

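Emit:
jog_arm(commands=[1,0,0.0104,0.0172,0,1,0,0.0085,0.0182,0,1,0,0.0065,0.019,0,1,0,0.004,0.016,0,1,0,0.001,0.008,0,1,0,0,0.003,0,1,0,0,0,0,1,0,0,0,0])

```text
t: 37.4
tool_pos: [0.4043, 0.3173, 0.0223]
orientation: [-2.153, 2.284, 0.0]
force: [-7.3, -1.0, 19.2]
opening: 0.0237
```

```bash
python3 look.py 27 shutter_pull; python3 -c "
import cv2,numpy as np
t=cv2.imread('pics/t27.png')
cv2.imwrite('pics/c37.png',cv2.resize(t[200:300,200:310],None,fx=6,fy=6,interpolation=cv2.INTER_CUBIC))"
```

```text
37.4 [0.4043 0.3173 0.0223] [-7.3 -1.  19.2] 0.0237
shutter_pull [[(220.1, 206.6, 0.93)], [(262.3, 273.1, 0.81)]]
  tri [0.41169615 0.31785762 0.05671986] 0.0035449990665116656
```

View pics/c37.png

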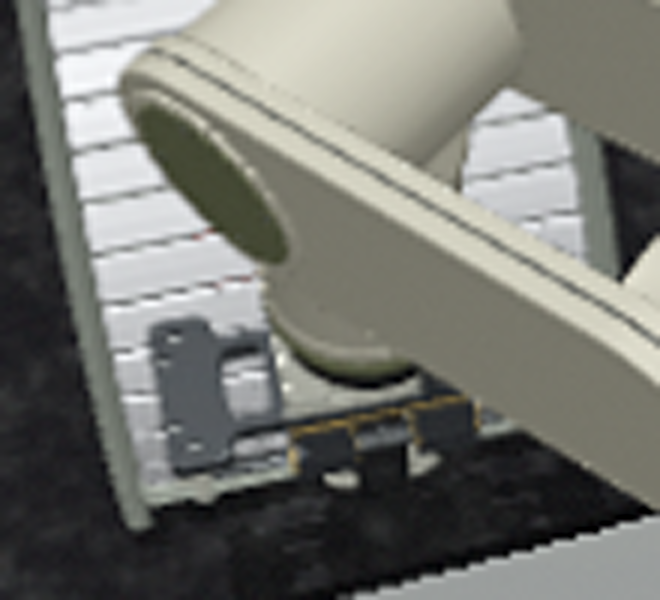

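Emit:
jog_arm(commands=[1,0,0,-0.003,0,-0.3,0,0,0,0,-0.3,0,0,0,0,-0.3,0,0,0,0,-0.3,0,0.003,-0.01,0,-0.3,0,0,-0.03,0,-0.3,0,0,-0.04,0,-0.3,0,0,-0.04,0,-0.3,0,0,-0.04,0,-0.3,0,0,-0.04,0,-0.3,0.035,0,-0.01,0,-0.3,0.035,0,0,0,-0.3,0.035,0,0,0,-0.3,0.03,0,0,0,-0.3,0,0,0,0,-0.3,0,0,0,0])

```text
t: 38.93
tool_pos: [0.3924, 0.1804, 0.2333]
orientation: [-2.15, 2.289, -0.001]
force: [-0.2, 0.8, -0.1]
opening: 0.0604
```

```bash
python3 look.py 28 shutter_pull glass_bottle_mid table_top lever_grip; python3 -c "
import cv2,numpy as np
t=cv2.imread('pics/t28.png');s=cv2.imread('pics/s28.png')
z=lambda i:cv2.resize(i,None,fx=4,fy=4,interpolation=cv2.INTER_CUBIC)
cv2.imwrite('pics/c38.png',np.hstack([z(t[200:300,200:300]),z(s[200:300,200:290])]))"
```

```text
38.9333 [0.3924 0.1804 0.2333] [-0.2  0.8 -0.1] 0.0604
shutter_pull [[(216.9, 205.8, 0.84)], [(263.5, 273.1, 0.63)]]
  tri [0.4052727  0.3143497  0.06320107] 0.009063296244431843
glass_bottle_mid [[], [(401.0, 191.2, 0.58)]]
table_top [[(238.5, 251.3, 0.62)], [(395.4, 201.8, 0.75)]]
  tri [ 0.47412457 -0.09598879  0.16669013] 0.0019721646945899795
lever_grip [[(246.0, 236.4, 0.63)], [(265.1, 273.6, 0.73), (394.1, 205.4, 0.2)]]
  tri [ 0.46889688  0.30570097 -0.05314952] 0.028474655038485872
```

View pics/c38.png

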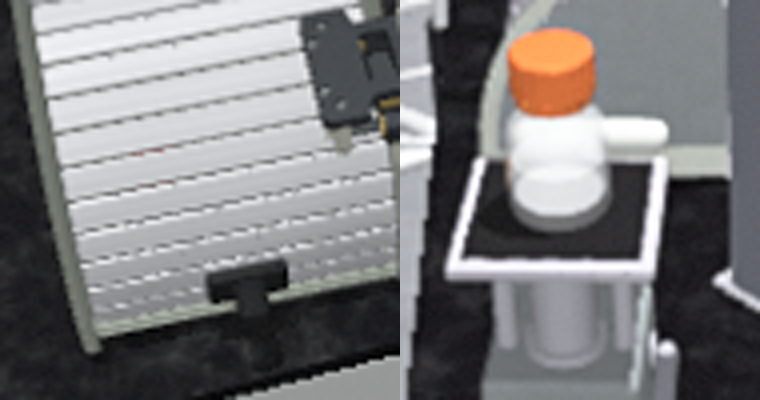

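View pics/t28.png

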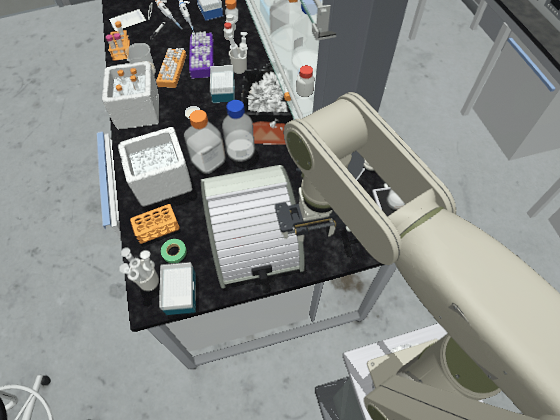

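Run:
```python
import cv2,numpy as np
def peak(prof,lo,hi):
    p=prof[lo:hi].astype(float); p=np.clip(p-120,0,None); return lo+(p*np.arange(len(p))).sum()/p.sum()
for k in ('0','17','20','22','23','24','28'):
    g=cv2.cvtColor(cv2.imread(f'pics/s{k}.png'),cv2.COLOR_BGR2GRAY)
    pr=g[:,255:261].mean(1)   # right of bottle: front rim, col ~258
    pl=g[:,222:226].mean(1)
    print(k,'front rim right',[(r,int(pr[r])) for r in range(255,295) if pr[r]>150][:9],'L',[(r,int(pl[r])) for r in range(255,295) if pl[r]>150][:9])
```

```text
0 front rim right [(258, 179), (259, 203), (285, 194), (286, 254), (287, 241), (288, 204), (289, 168)] L [(259, 169), (285, 220), (286, 251), (287, 234), (288, 176), (289, 152)]
17 front rim right [(259, 153), (285, 194), (286, 253), (287, 242), (288, 213), (289, 176)] L [(285, 162), (286, 214), (287, 184), (288, 176), (289, 156)]
20 front rim right [(255, 151), (281, 198), (282, 253), (283, 238), (284, 195), (285, 166)] L [(281, 238), (282, 248), (283, 229), (284, 176), (285, 154)]
22 front rim right [(276, 208), (277, 251), (278, 235), (279, 189), (280, 159)] L [(275, 186), (276, 253), (277, 246), (278, 224), (279, 175), (280, 151)]
23 front rim right [(270, 200), (271, 253), (272, 238), (273, 196), (274, 169), (284, 152), (285, 150)] L [(270, 239), (271, 249), (272, 231), (273, 176), (274, 152)]
24 front rim right [(265, 205), (266, 253), (267, 238), (268, 195), (269, 171), (270, 150), (275, 154), (276, 155), (277, 154)] L [(265, 201), (266, 252), (267, 233), (268, 179), (269, 154)]
28 front rim right [(265, 205), (266, 252), (267, 237), (268, 194), (269, 171), (275, 153), (276, 155), (277, 154), (278, 153)] L [(265, 201), (266, 253), (267, 234), (268, 177), (269, 153)]
```

Emit:
jog_arm(commands=[1,0,0,0,-6.92,1,0,0,0,-6.92,1,0,0,0,-6.92,1,0,0,0,-6.92,1,0,0,0,-6.92,1,0,0,0,-6.92,1,0,0,0,-6.92,1,0,0,0,-6.92,1,0,0,0,-6.92,1,0,0,0,-6.92,1,0,0,0,-6.92,1,0,0,0,-6.92,1,0,0,0,-6.92,1,0.0196,0.0325,0,0,1,0.0196,0.0325,0,0,1,0.0196,0.0325,0.02,0,1,0.0196,0.0325,0.02,0,1,0,0,0.025,0,1,0,0,0.025,0,1,0,0,0.01,0])

```text
t: 41.1
tool_pos: [0.4599, 0.0484, 0.13]
orientation: [3.14, -0.097, -0.008]
force: [-0.1, 0.3, -0.9]
opening: 0.0003
```

Emit:
jog_arm(commands=[1,0,0,0,0])

```text
t: 41.18
tool_pos: [0.4596, 0.0491, 0.1308]
orientation: [3.14, -0.095, -0.009]
force: [-0.6, -0.5, 0.4]
opening: 0.0003
```

Emit:
jog_arm(commands=[1,0.002,0.004,0.01,0,1,0,0,0.012,0,1,0,-0.003,0.01,0,1,0,-0.003,0.01,0,1,0,-0.002,0.01,0,1,0,-0.002,0.01,0,1,0,-0.001,0.009,0,1,0,0,0,0])

```text
t: 41.85
tool_pos: [0.4627, 0.0562, 0.0604]
orientation: [3.14, -0.094, -0.005]
force: [0.5, 1.6, 2.1]
opening: 0.0006
```

Emit:
jog_arm(commands=[1,0,0,0.008,0,1,0,0,0.008,0,1,0,0,0.005,0,1,0,0,0,0])

```text
t: 42.18
tool_pos: [0.4636, 0.0557, 0.0406]
orientation: [3.14, -0.095, -0.002]
force: [1.0, 0.9, 2.1]
opening: 0.0003
```

```bash
python3 look.py 29 lever_grip; python3 -c "
import cv2,numpy as np
t=cv2.imread('pics/t29.png');s=cv2.imread('pics/s29.png')
g=lambda im:(255*(im/255.)**.6).astype('uint8')
cv2.imwrite('pics/c39.png',np.hstack([cv2.resize(g(t[180:260,310:390]),None,fx=6,fy=6,interpolation=cv2.INTER_CUBIC),cv2.resize(g(s[200:280,220:275]),None,fx=6,fy=6,interpolation=cv2.INTER_CUBIC)[:480]]))"
```

```text
42.1833 [0.4636 0.0557 0.0406] [1.  0.9 2.1] 0.0003
lever_grip [[], [(336.9, 228.4, 0.58), (401.0, 188.7, 0.4)]]
```

View pics/c39.png

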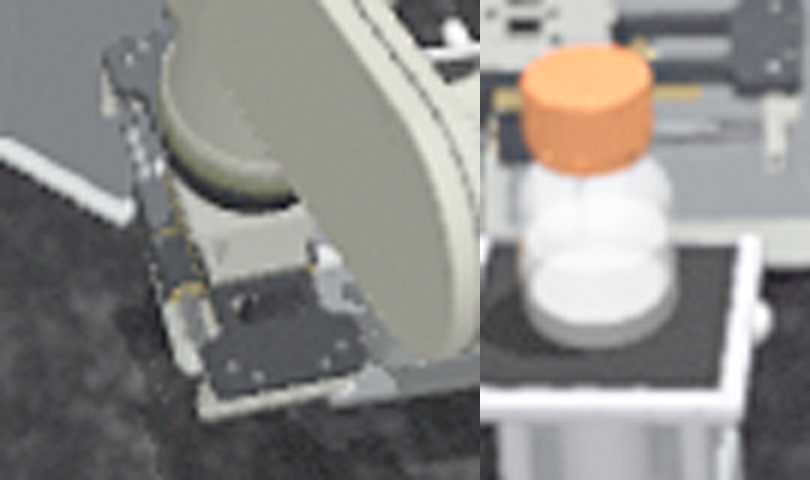

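Run:
```python
from h import *
a=cam('scene')
u=np.array([.11,.994,0]);v=np.array([.994,-.11,0])
P0=np.array([.4915,.0455,.124]);piv=P0-u*.1126;piv[2]=.07
for th in (0,.3,.4,.45,.5,.54,.58):
    f=.45-th; c=piv+u*.125*np.cos(f)+[0,0,.125*np.sin(f)]
    print(th,c.round(4),np.round(proj(a,c+v*.044),1))
# current bar end measurement
import cv2
for k in('18','23','29'):
    g=cv2.imread(f'pics/s{k}.png').mean(2)[215:262,262:272]; 
    print(k); print(g.astype(int)[::1][10:47] if k!='18' else g.astype(int)[10:25])
```

```text
0 [0.4915 0.0455 0.1244] [264.9 233.4]
0.3 [0.4927 0.0564 0.0887] [265.7 243.2]
0.4 [0.4928 0.0577 0.0762] [265.9 247. ]
0.45 [0.4929 0.0578 0.07  ] [266.  249.1]
0.5 [0.4928 0.0577 0.0638] [266.1 251.1]
0.54 [0.4928 0.0573 0.0588] [266.1 252.9]
0.58 [0.4927 0.0568 0.0538] [266.2 254.6]
18
[[133 133 131 131 133 134 134 133 135 132]
 [133 132 133 132 133 133 132 133 134 133]
 [131 130 130 131 132 132 131 132 133 132]
 [126 126 127 129 129 129 133 132 130 131]
 [171 166 148 134 127 131 132 132 129 131]
 [249 249 244 217 144 128 132 133 132 131]
 [255 255 255 255 201 132 130 132 131 132]
 [254 255 255 255 236 138 129 131 132 132]
 [251 252 252 250 228 138 128 129 132 132]
 [242 243 242 235 200 134 128 131 128 130]
 [221 221 218 197 163 127 130 130 129 132]
 [187 186 178 166 145 150 151 154 156 161]
 [168 163 166 171 170 182 183 185 187 192]
 [170 168 174 185 187 189 191 192 191 191]
 [184 186 186 186 188 188 190 188 189 190]]
23
[[134 133 132 133 134 146 157 134 140 151]
 [132 132 131 130 133 143 150 134 140 145]
 [132 134 132 133 129 134 141 138 136 131]
 [133 131 132 134 132 131 133 1
[... 2326 characters left out ...]
21  20  20]
 [144 242 253 237 128  28   9  11  10  12]
 [160 248 252 236 115  26  19  22  20  24]
 [186 255 253 233  96  17  22  26  28  28]
 [191 255 252 230  97  27  19  22  27  26]
 [187 255 249 233 176  99  33  26  32  28]
 [201 253 245 236 242 196  80  32  35  37]
 [230 252 240 231 253 242 115  39  41  40]
 [241 250 237 227 250 229 118  42  39  44]
 [249 249 233 211 233 196 101  39  37  42]
 [255 251 232 181 186 138  57  30  32  34]
 [255 252 234 152 128  72  29  27  29  26]
 [255 252 231 109  60  30  25  24  28  27]
 [255 252 221  71  24  27  29  26  28  28]
 [253 250 209  65  25  31  30  29  26  25]
 [252 248 196  58  23  32  30  28  29  30]
 [252 241 166  47  22  27  33  29  25  28]]
```

Emit:
jog_arm(commands=[1,0,0,-0.012,0,1,0,0,-0.015,0,1,0,0.002,-0.018,0,1,0,0.004,-0.018,0,1,0,0.003,-0.018,0,1,0,0,-0.01,0,1,0,0,0,0,1,0,0,0,0,1,0,0,0.012,0,1,0,-0.003,0.012,0,1,0,-0.003,0.012,0,1,0,-0.002,0.012,0,1,0,-0.001,0.012,0,1,0,0,0.012,0,1,0,0,0.012,0,1,0,0,0.009,0,1,0,0,0.001,0,1,0,0,0,0])

```text
t: 43.93
tool_pos: [0.4635, 0.0558, 0.0381]
orientation: [3.14, -0.095, -0.003]
force: [-0.8, 1.1, 3.1]
opening: 0.0006
```

Emit:
jog_arm(commands=[1,0,0,-0.012,0,1,0,0,-0.015,0,1,0,0.002,-0.018,0,1,0,0.003,-0.018,0,1,0,0,-0.018,0,1,0,0,-0.025,0,1,0,0,-0.03,0,1,0,-0.01,-0.035,0,1,-0.01,-0.03,-0.035,0,1,-0.02,-0.03,0,0,1,0,-0.03,0,0,1,0,0,0,0,1,0,0,0,0])

```text
t: 45.02
tool_pos: [0.4408, 0.1497, 0.2412]
orientation: [3.14, -0.091, 0.001]
force: [-0.4, 0.0, -0.0]
opening: 0.0003
```

```bash
python3 look.py 30 lever_grip glass_bottle_mid shutter_pull table_top; python3 -c "
import cv2,numpy as np
t=cv2.imread('pics/t30.png');s=cv2.imread('pics/s30.png')
z=lambda i:cv2.resize(i,None,fx=4,fy=4,interpolation=cv2.INTER_CUBIC)
cv2.imwrite('pics/c40.png',np.hstack([z(t[200:300,200:300]),z(s[200:300,200:290])]))
g=s.mean(2)
print([(r,int(g[r,255:261].mean())) for r in range(262,272)], g[225:240,262:268].astype(int))"
```

```text
45.0167 [0.4408 0.1497 0.2412] [-0.4  0.  -0. ] 0.0003
lever_grip [[(249.4, 229.9, 0.51)], [(343.0, 220.2, 0.51)]]
  tri [0.49011704 0.05727866 0.12261818] 0.016008967239012132
glass_bottle_mid [[(237.7, 229.7, 0.78)], []]
shutter_pull [[(216.5, 204.3, 0.59)], [(261.3, 272.9, 0.82)]]
  tri [0.40517393 0.32010078 0.06587569] 0.01157542074195708
table_top [[(239.7, 252.4, 0.57)], [(387.0, 187.9, 0.49), (171.5, 251.4, 0.37)]]
  tri [ 0.49677805 -0.09111101  0.17288571] 0.04734632887756192
[(262, 65), (263, 65), (264, 96), (265, 207), (266, 253), (267, 239), (268, 197), (269, 173), (270, 152), (271, 134)] [[133 131 133 132 133 133]
 [131 132 132 131 132 132]
 [131 130 131 130 130 130]
 [126 126 127 128 130 131]
 [170 164 149 134 128 128]
 [250 249 243 216 142 127]
 [255 255 255 255 202 131]
 [254 255 255 255 235 137]
 [251 252 252 250 227 137]
 [242 243 242 234 199 133]
 [220 220 216 197 163 127]
 [186 185 179 165 145 151]
 [167 162 164 168 168 180]
 [169 168 178 187 186 187]
 [187 214 242 236 212 186]]
```

View pics/c40.png

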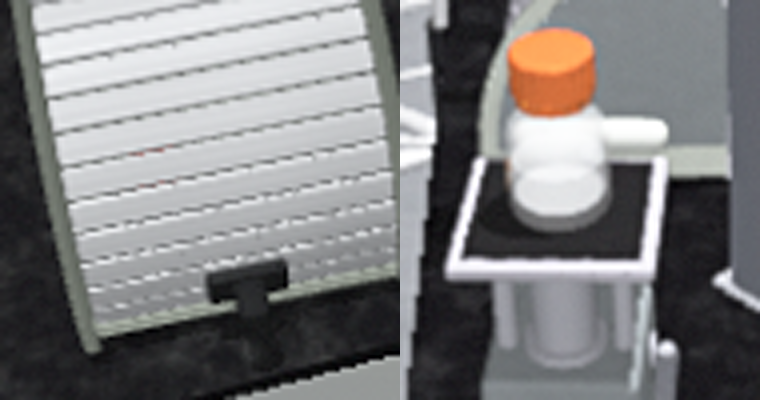

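View pics/t30.png

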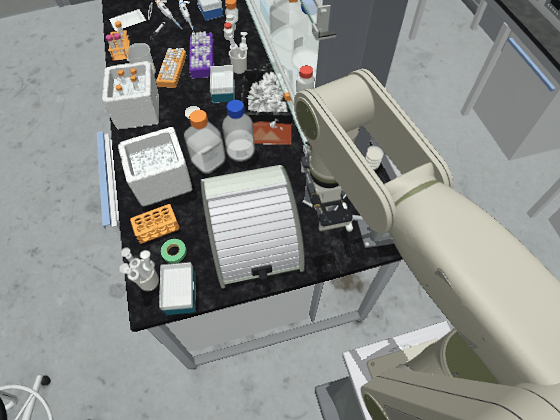

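```bash
python3 -c "
from plant import robot
print(robot.close_job())"
```

```text
the job is handed in; nothing more can be done
None
```

The job is handed in at about 45 s. The store was rolled open, and the glass bottle (orange cap, right-hand side) was stood on the lowered lift table. I pumped the lever six times, closed the store again and left the arm clear of everything.

**Last checks**
- **Table:** it rose about 52 mm by image measurement. It stayed at the same pixel rows through the last two strokes, so it is at its stop.
- **Bottle and lever:** the bottle is upright and near the middle of the table. The lever bar is back at its rest pixel position.
- **Shutter:** I pressed it down until the stop pushed back with about 19 N. The network's last estimates of the pull height scatter between 57 and 66 mm, against 58 mm when shut.
- **White bottle:** it was in its place when last seen, just before closing. Nothing touched it that I could see.
- **Bystanders:** I had no contact with the tape, dishes or marker and saw no change in the pictures, but I did not measure them at the end.

**What went wrong or disagreed**
- **Tool height:** the fingertips sit about 25 mm higher than the reported tool point. Because of this my first pinch of the pull missed and nudged the shutter down slightly. I compensated for it afterwards.
- **First two strokes:** the fingers slid to the side of the bar, with about 44 N and 20 N sideways, and these strokes were partial. The table rise suggests the first may not have reached 0.4 rad. Strokes 3 and 5 measured about 0.56 rad in the pictures. Strokes 4 and 6 went at least as deep by tool height, so more than three full strokes should count.

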